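# Mount the display board in the sloping board vice

### The arm

A 6-joint arm with a two-finger parallel gripper is mounted at the origin on a cart in front of the work surface, level with it; the furniture and walls round the work are solid. World frame = base frame: x ahead of the robot, y to its left, z up, the work surface at z = 0. Lengths are in m, angles in degrees, forces in N, time in s.
With the tool pointing down it reaches from about 0.375 to 0.9 m from the base axis. Payload 3.1 kg.
Tool frame: the origin (TCP) lies on the centre line of the jaws, within the pads' length; the fingertips stand 19 mm ahead of it and the grasp point (between the pads) is the TCP (tips_ahead is the distance from the TCP to the fingertips, in m); z points along the fingers, y is the line along which they close (so a half turn about z gives the same grasp; the last joint's range is limited). The gripper opens to 87 mm and grips with 3 to 60 N. Pads are 19 mm wide; open, the fingers measure 117 mm over their backs; the gripper's body (75 mm by 190 mm) begins 51 mm behind the grasp point.
Start: joints at [-10.227, 30.224, 82.088, -0, 67.689, -10.227], TCP at [0.625, 0, 0.242] pointing down, gripper open.
Joint ranges: [-176.69, 176.69], [-43.24, 126.21], [12.49, 139.97], [-82, 262], [0, 151.66], [-163.58, 163.58]. Speed limits (degrees/s): [159.86, 159.86, 180, 180, 180, 180].

### API

Orientations are given as a 3x3 rotation matrix whose columns are the frame's x, y, z axes.
In Python, from rig import read_state, capture, hand_in, trace, landmark_of, tips_ahead gives the robot as it stands.
- The arm moves only by the shell command python3 -m jog 'ROWS'. ROWS is JSON, a list of rows, each an object of numbers: "tx", "ty", "tz": the shift along the tool's x, y, z in cm; "roll": the turn about the tool's z in rad; "jaw": the opening, from 0 (shut) to 1 (fully open). A call has 1 to 8 rows; each row shifts and turns the commanded pose from where the row before left it, along the tool's axes as they then stand; what a row does not reach is not made up. A row lasts 1/10 s, in which the tool goes at most 50 mm and 8.59 degrees, less where a joint would pass 70% of its speed; a pose out of reach is approached as far as the arm can. A call with a gripper value outside its range is refused whole. The fingers move at their own pace and stop on an object; the grip force is fixed at half the most. Time passes only in rows, so rows that do not move let the fingers close. It gives the time, the measured TCP pose, the force, the opening and the grip force at its end, in the units of the state.
- read_state(): the state, without advancing time (a new reading comes with each control period).
- capture(name): name is "scene" or "side" or "wrist"; returns a dict with "img" (384x512x3 uint8, red, green, blue), "vertical_fov" (degrees; the focal length in pixels is half the picture's height over the tangent of half this angle, whatever the lens; pixels are square), "cx", "cy" (the principal point, pixels), "k1" (the pictures are not rectified: a ray, as slopes to the right and down, at radius r is drawn at 1 + k1 r^2 times it, then the intrinsics apply), "cam_to_world" (4x4, takes a point from camera to world coordinates); the wrist camera has in their place "tool_from_camera" (4x4, takes a point from camera to tool coordinates, whose origin is the TCP and whose axes are the flange's). Camera axes: x right, y up, looking along -z (the intrinsics and any distortion apply to the point x, -y, -z); pixel columns grow to the right and rows downward; lengths in m; the calibration is good to about 2 mm. A picture is of the moment at which its call begins: read the wrist's pose just before it. There is no depth.
- hand_in(): hands the job in; it is judged then, once.
Trained networks look in the newest picture that a camera, given by its name, has taken for a name from the list of things; names that differ only in an ending like _2 or _b are one class to them, and where a whole thing is asked for, a point or a joint stands for the part that bears it (a point fixed in the world has none). Each returns a list of dicts, best first, with "p" (0 to 1); they miss things now and then, are a little off and sometimes report something else, mostly with a low value. They report only what shows in the picture. A call takes as long as a camera call.
- trace(camera, thing): "pixels" (384x512 bool, what is visible of it) and "bbox" ([left, top, width, height] in pixels, round what is visible of it).
- landmark_of(camera, thing): "point" ([row, column] in pixels: a listed point, or the origin of a listed thing).
The state is a dict: "time_s": time; "joint_positions": joint angles; "qvel": joint speeds; "tau": joint torques, N m; "position": TCP position; "tcp_rot": TCP orientation; "force": force on the tool from outside, world axes, zero at the start; "moment": the same for the moment, N m; "opening": opening from 0.0 (shut) to 1.0 (fully open); "grasp_force": force on a finger pad.
Only numpy, scipy, OpenCV 4.12 (cv2) and the standard library are available. Lean on these libraries where they do the work, as an engineer would, in place of code of your own. Each camera call takes 0.05 s, during which the arm holds its last target. There are 200 camera calls.

### The job

Mount the circuit board that carries the small flat display in the sloping board vice, ready for soldering: slide the upper jaw open to a few millimetres more than the board's length, lay the board centrally, display side up, with its short ends resting on the steps of both jaws, then slide the jaw back down until the board is held snugly between the two jaws. Be gentle with the board: do not squeeze it, press it hard or let it drop, and leave the other board and the things lying about where they are.

Things in the scene. Friction and masses are not known exactly. Their poses are not given: they have to be found in the camera images.
- display_board: circuit board 61 mm wide, 87 mm long, 11 mm high with its parts, 0.03 kg: the one with a flat display on top. Starts face up on the bench. Origin: middle of its underside; x across its width, y along its length (ends at y = -43 and +44 mm), z out of the display side. Grasp it across its width
- plain_board: the other loose board of the same size near the vice, without display; same axes; leave it alone
- vice: board vice, 60 x 210 x 59 mm, sloping 26 degrees, low end nearest the robot. Origin: middle of its underside; x level across the jaws, y down the slope, z square out of it. Fixed jaw at the low end: inner face at y = +86 mm, top z = 58 mm. Sliding jaw above it on two rods (tops z = 36 mm; a board must not lie on them). Jaws are 52 mm wide
- low_step (a point): fixed jaw: middle of the line where the top of its step meets its inner face (vice frame 0, 86, 44 mm). Each jaw has such a step, a thin aluminium strip parallel to the slope, top at vice z = 44 mm, on which a board's end rests: 8 mm deep on the fixed jaw, 12 mm deep on the sliding jaw
- tab_top (a point): middle of the top edge of the aluminium finger tab on the sliding jaw: 20 mm wide across the slope (vice x), 6 mm thick along it, stands 28 mm clear above the jaw (vice z = 60 to 88 mm); moves with the jaw. The jaw's inner face is 12 mm further down the slope (vice y)
- vice_jaw (a joint): position of the sliding jaw in m, growing up the slope (opening), -0.095 to 0.04; the gap between the jaw faces is 0.103 m + this value. It moves with light friction (about 2 N) and stays where left
- pliers: orange long-nose pliers lying at the right of the work; leave alone
- brush: black antistatic brush lying behind the work; leave alone
- marker_pen: marker pen lying at the right; leave alone
- stand: the grey tilting base that carries the vice, fixed to the bench; 78 x 190 mm foot. Origin: middle of its underside

How it is judged (in metres and radians):
At the end, for the whole second after the job is handed in: The display board lies display up on both jaw steps, flat to the slope (within 3 degrees and 3 mm), its length down the slope, centred across the jaws within 12 mm, against the fixed jaw, with the sliding jaw closed on it (under about 2 mm of play left); released and at rest (x of display_board in the frame of vice between -0.012 and 0.012 m and y of display_board in the frame of vice between 0.0395 and 0.046 m and z of display_board in the frame of vice between 0.041 and 0.047 m and angle between the z axis of display_board and the z axis of vice, either way round below 0.05 rad and angle between the y axis of display_board and the y axis of vice, either way round below 0.06 rad and angle between display_board's own z axis and vertical below 0.8 rad and value of joint vice_jaw below -0.014 m and linear speed of display_board below 0.01 m/s); the robot touches nothing.
It fails at once if the display board is squeezed hard by the fingers (over 90 N in all, 45 N a finger) (contact force between the fingers and display_board above 90 N).
It fails at once if the display board is clamped, pressed or knocked hard in the vice (over 60 N in all on it, about 30 N a jaw) (contact force between display_board and stand above 60 N).
It fails at once if the display board is let fall from more than about a centimetre (contact force between the fingers and display_board below 0.05 N and linear speed of display_board above 0.5 m/s).
It fails at once if the other board is moved by more than 30 mm (distance of plain_board from where it was at the start of the episode above 0.03 m).
It fails at once if the pliers, brush or marker are moved by more than 30 mm (distance of any of pliers, brush, marker_pen from where it was at the start of the episode above 0.03 m).
It also fails if it takes over 54 s, if anything falls off the work surface, if the arm or the gripper's body presses on something with over 40 N, if the wrist force passes 120 N, or if a joint passes its speed limit or range.

## Working session

There is one attempt and no reset: what is moved stays moved. The work goes in short steps, Python scripts to look and compute and a shell command to move; the robot and the scene stay as the last step left them, time stands still between calls to the robot, and variables do not carry over. Pictures are saved under pics/ and viewed, at most 10 in all, crops included, and the job is handed in when it is done.

```bash
mkdir -p pics
cat > h.py <<'E'
import numpy as np, cv2
from rig import read_state, capture, hand_in, trace, landmark_of, tips_ahead
def cam(name):
    s=read_state(); c=capture(name)
    if 'cam_to_world' in c: T=np.array(c['cam_to_world'])
    else:
        W=np.eye(4);W[:3,:3]=s['tcp_rot'];W[:3,3]=s['position'];T=W@np.array(c['tool_from_camera'])
    h,w=c['img'].shape[:2]
    f=h/2/np.tan(np.radians(c['vertical_fov'])/2)
    return dict(img=c['img'],T=T,K=np.array([[f,0,c['cx']],[0,f,c['cy']],[0,0,1.]]),d=np.array([c['k1'],0,0,0,0.]))
def ray(c,rc):
    u=cv2.undistortPointsIter(np.array([[[rc[1],rc[0]]]],float),c['K'],c['d'],None,None,(3,100,1e-10))[0,0]
    v=c['T'][:3,:3]@np.array([u[0],-u[1],-1]); return c['T'][:3,3],v/np.linalg.norm(v)
def onz(c,rc,z):
    o,v=ray(c,rc); return o+v*(z-o[2])/v[2]
def proj(c,P):
    p=(np.asarray(P,float).reshape(-1,3)-c['T'][:3,3])@c['T'][:3,:3]; p=p*[1,-1,-1]
    q,_=cv2.projectPoints(p,np.zeros(3),np.zeros(3),c['K'],c['d']); return q[:,0,::-1]
def tri(rs):
    A=0;b=0
    for o,v in rs:
        M=np.eye(3)-np.outer(v,v);A=A+M;b=b+M@o
    x=np.linalg.solve(A,b); return x,[np.linalg.norm((np.eye(3)-np.outer(v,v))@(x-o)) for o,v in rs]
def save(c,n): cv2.imwrite('pics/'+n,c['img'][:,:,::-1])
E
cat > a.py <<'E'
from h import *
import pickle
np.set_printoptions(precision=4,suppress=True)
C={}
for n in ['scene','side','wrist']:
    c=C[n]=cam(n); print(n,c['T'][:3,3],c['K'][0,0],c['d'][0])
    for t in ['display_board','plain_board','vice','low_step','tab_top','stand']:
        l=landmark_of(n,t); print(t,[(np.round(x['point'],1),round(x['p'],2)) for x in l[:2]])
    for t in ['display_board','plain_board','vice_jaw','vice']:
        l=trace(n,t); c[t]=l; print(' tr',t,[(x['bbox'],round(x['p'],2)) for x in l[:2]])
pickle.dump(C,open('c.pkl','wb'))
print(tips_ahead, read_state()['time_s'])
im=np.hstack([cv2.resize(C[n]['img'],(400,300)) for n in ['side','wrist']])
im=np.vstack([im,np.zeros((300,800,3),np.uint8)]); im[300:,:400]=cv2.resize(C['scene']['img'],(400,300))
cv2.imwrite('pics/all.png',im[:,:,::-1]);
E
python3 a.py
```

```text
scene [ 0.2306 -0.6782  0.9445] 452.06081782143184 -0.06658278252594536
display_board [(array([238.4, 256.4]), 0.68)]
plain_board [(array([269. , 216.6]), 0.97)]
vice [(array([166.6, 220.5]), 0.6), (array([268.6, 215.3]), 0.39)]
low_step [(array([188.1, 198. ]), 0.84)]
tab_top [(array([161.1, 205.2]), 0.66)]
stand [(array([159.1, 204. ]), 0.65), (array([183.9, 222.2]), 0.59)]
 tr display_board [([237.2, 225.7, 37.9, 26.9], 0.66)]
 tr plain_board [([193.9, 251.5, 43.6, 37.4], 0.64)]
 tr vice_jaw [([200.3, 158.7, 19.1, 18.4], 0.56), ([238.7, 227.9, 38.6, 26.1], 0.52)]
 tr vice [([185.6, 130.7, 58.8, 73.3], 0.76)]
side [1.2636 0.0972 0.9584] 462.48590556228675 0.03376510301570384
display_board [(array([213. , 231.1]), 0.64)]
plain_board [(array([173.7, 237.3]), 0.79)]
vice [(array([224.2, 316.9]), 0.71)]
low_step [(array([188.4, 313.3]), 0.71)]
tab_top [(array([190.6, 321.4]), 0.98)]
stand [(array([241.2, 312.7]), 0.71)]
 tr display_board [([211.9, 196.8, 36.4, 35.3], 0.89), ([185.2, 148.9, 24.5, 34.8], 0.27)]
 tr plain_board [([222.5, 158.0, 29.1, 28.2], 0.56)]
 tr vice_jaw [([305.3, 189.5, 25.7, 26.4], 0.55)]
 tr vice [([298.4, 184.1, 43.1, 60.5], 0.59), ([303.9, 186.4, 27.5, 32.4], 0.23)]
wrist [0.6246 0.0749 0.3858] 290.52645338839676 0.004702072937411002
display_board [(array([241.5, 259. ]), 0.92)]
plain_board [(array([248.6, 161.7]), 0.7), (array([ 74.8, 282. ]), 0.59)]
vice [(array([ 70.6, 281.7]), 0.8), (array([315.8, 176.7]), 0.66)]
low_step [(array([100.7, 190.5]), 0.95)]
tab_top [(array([100.1, 191.7]), 0.65), (array([ 77.4, 238.6]), 0.62)]
stand [(array([ 76.4, 281.5]), 0.85)]
 tr display_board [([224.7, 217.9, 70.0, 34.5], 0.59)]
 tr plain_board [([125.7, 233.4, 63.9, 19.7], 0.67), ([231.0, 41.1, 52.0, 66.2], 0.38)]
 tr vice_jaw [([234.6, 41.6, 45.2, 65.9], 0.95)]
 tr vice [([166.9, 0.0, 233.4, 124.7], 0.89)]
0.019 1.65
```

View pics/all.png

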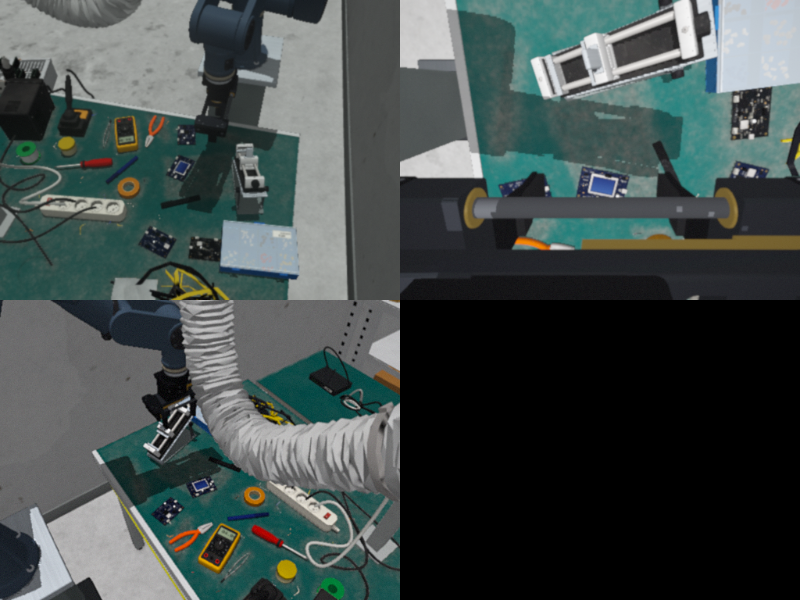

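The wrist picture shows the vice (top, jaw at about (597,58)), with the low end left towards the robot. The display board is at (603,184), partly hidden by the gripper bar, and a plain board is to its left. The side and scene views agree. Next I compute the positions.

```bash
cat > b.py <<'E'
from h import *
import pickle
np.set_printoptions(precision=4,suppress=True)
C=pickle.load(open('c.pkl','rb'))
W,S,D=C['wrist'],C['scene'],C['side']
print('disp',onz(W,(241.5,259),0),onz(D,(213,231.1),0),onz(S,(238.4,256.4),0))
print('plain',onz(D,(173.7,237.3),0),onz(S,(269,216.6),0),onz(W,(248.6,161.7),0))
r=lambda *a:tri([ray(c,p) for c,p in a])
print('low',r((W,(100.7,190.5)),(S,(188.1,198))), 'side?',onz(D,(188.4,313.3),.08))
print('tab SD',r((D,(190.6,321.4)),(S,(161.1,205.2))),'WSD',r((W,(77.4,238.6)),(D,(190.6,321.4)),(S,(161.1,205.2))))
print('stand',onz(W,(76.4,281.5),0),onz(D,(241.2,312.7),0),onz(S,(159.1,204),0),onz(S,(183.9,222.2),0))
for c,n in((W,'wrist'),(D,'side'),(S,'scene')):
    m=c['display_board'][0]['pixels'].astype(np.uint8)
    cs=cv2.findContours(m,0,2)[0]; k=max(cs,key=cv2.contourArea)[:,0]
    P=np.array([onz(c,(p[1],p[0]),.004)[:2] for p in k],np.float32)
    R=cv2.minAreaRect(P); print(n,R[0],R[1],R[2])
im=np.hstack([cv2.resize(W['img'][0:130,130:430],(800,347),interpolation=2)]);im2=cv2.resize(W['img'][180:280,130:380],(625,250),interpolation=2)
o=np.zeros((600,800,3),np.uint8);o[:347]=im;o[347:597,:625]=im2
cv2.imwrite('pics/w2.png',o[:,:,::-1])
E
python3 b.py
```

```text
disp [ 0.6284 -0.1111  0.    ] [ 0.622  -0.1065  0.    ] [ 0.6259 -0.1024  0.    ]
plain [ 0.493  -0.1229  0.    ] [ 0.4922 -0.1216 -0.    ] [ 0.4862 -0.1224  0.    ]
low (array([0.5611, 0.0796, 0.0742]), [np.float64(0.00476354128958262), np.float64(0.004763541289582887)]) side? [0.561  0.0852 0.08  ]
tab SD (array([0.606 , 0.1027, 0.1304]), [np.float64(0.0027387776683583305), np.float64(0.002738777668358257)]) WSD (array([0.6075, 0.1014, 0.1312]), [np.float64(0.0031684102719446616), np.float64(0.004209639379406432), np.float64(0.0018502101152489073)])
stand [0.6557 0.113  0.    ] [0.6579 0.1063 0.    ] [0.6688 0.2339 0.    ] [0.6581 0.1138 0.    ]
wrist (0.6275026798248291, -0.10048264265060425) (0.059151001274585724, 0.09160397946834564) 82.59648895263672
side (0.627799928188324, -0.10367167741060257) (0.06504279375076294, 0.09029807150363922) 77.2864990234375
scene (0.6253896355628967, -0.10434998571872711) (0.06633011251688004, 0.09146739542484283) 76.50408935546875
```

View pics/w2.png

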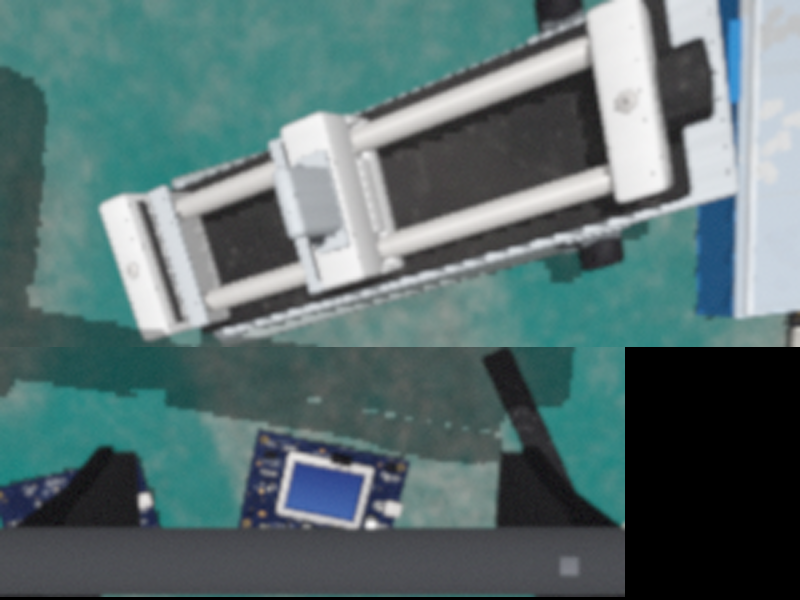

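```bash
cat > fit.py <<'E'
from h import *
import pickle
from scipy.optimize import least_squares
np.set_printoptions(precision=4,suppress=True)
C=pickle.load(open('c.pkl','rb'))
a=np.radians(26)
def vpose(p):
    x,y,z,yaw=p[:4]; e=np.array([np.cos(yaw),np.sin(yaw),0]); Z=np.array([0,0,1.])
    vy=-np.cos(a)*e-np.sin(a)*Z; vz=-np.sin(a)*e+np.cos(a)*Z
    return np.array([x,y,z]),np.column_stack([np.cross(vy,vz),vy,vz])
def pts(p):
    o,R=vpose(p); f=lambda *q:o+R@np.array(q); q=p[4]; yi=-.017-q
    return dict(low=f(0,.086,.044),vice=f(0,0,0),tab=f(0,yi-.012,.088),A=f(.026,.105,.058),B=f(-.026,.105,.058),Cc=f(.026,yi,.06),Dd=f(-.026,yi,.06),t1=f(.01,yi-.012,.088),t2=f(-.01,yi-.012,.088))
k=lambda x,y:(y/2.6667,130+x/2.6667)
ob=[('wrist','low',(100.7,190.5)),('scene','low',(188.1,198)),('side','low',(188.4,313.3)),('side','vice',(224.2,316.9)),('scene','vice',(166.6,220.5)),('wrist','vice',(70.6,281.7)),
('wrist','tab',(77.4,238.6)),('side','tab',(190.6,321.4)),('scene','tab',(161.1,205.2)),('wrist','A',k(100,203)),('wrist','B',k(148,340)),('wrist','Cc',k(283,122)),('wrist','Dd',k(318,292))]
def res(p):
    P=pts(p); return np.concatenate([(proj(C[c],P[n])[0]-np.array(o)) for c,n,o in ob])
s=least_squares(res,[.65,.11,.05,.25,-.03],loss='soft_l1',f_scale=2,x_scale=[.01,.01,.01,.1,.01])
if __name__=='__main__':
    print(s.x,np.degrees(s.x[3]))
    for (c,n,_),r in zip(ob,s.fun.reshape(-1,2)): print(c,n,r)
    P=pts(s.x)
    for n in P: print(n,P[n],(np.array(proj(C['wrist'],P[n])[0][::-1])-[130,0])*2.6667)
E
python3 fit.py
```

```text
[ 0.6543  0.1112  0.0649  0.2647 -0.0365] 15.168429126783087
wrist low [-3.417   5.2419]
scene low [ 0.2666 -2.6717]
side low [ 3.4466 -0.259 ]
side vice [1.2938 1.0251]
scene vice [ 2.3    -0.5212]
wrist vice [0.986 3.711]
wrist tab [-1.3827  0.1081]
side tab [-0.7983 -2.2338]
scene tab [-3.4126  0.8799]
wrist A [ 1.2285 -2.5368]
wrist B [ 0.492  -3.6064]
wrist Cc [ 2.4553 -2.0455]
wrist Dd [-0.8998  0.8943]
low [0.5611 0.086  0.0668] [175.3139 259.4246]
vice [0.6543 0.1112 0.0649] [414.4346 190.8983]
tab [0.6106 0.0994 0.1407] [289.8919 202.7153]
A [0.5319 0.105  0.071 ] [ 93.235  206.2761]
B [0.5455 0.0548 0.071 ] [138.3828 341.312 ]
Cc [0.6052 0.1249 0.1103] [277.5451 128.5476]
Dd [0.6188 0.0747 0.1103] [320.3848 289.6006]
t1 [0.608  0.109  0.1407] [280.3873 167.3088]
t2 [0.6132 0.0897 0.1407] [299.1763 237.2994]
```

```bash
cat >> h.py <<'E'
def plan(target,yaw_deg):
    "cm shift in current tool axes, and roll to make tool y perpendicular to heading yaw"
    s=read_state();R=np.array(s['tcp_rot']);d=R.T@(np.array(target)-np.array(s['position']))*100
    h=np.degrees(np.arctan2(R[1,0],R[0,0])); dh=(yaw_deg-h+90)%180-90
    print('pos',np.round(s['position'],4),'xhead',round(h,1),'shift cm',np.round(d,2),'roll',round(-np.radians(dh)*np.sign(-R[2,2])*1,3),'t',s['time_s'],'q6',round(s['joint_positions'][5],1))
E
python3 - <<'E'
from h import *
plan([.6106,.0994,.20],15.2);print(read_state()['tcp_rot'])
import pickle;C=pickle.load(open('c.pkl','rb'))
print(proj(C['wrist'],[[.625,0,.242],[.625,0,.223],[.625,0,0]]))
E
```

```text
pos [0.625  0.     0.2415] xhead 90.0 shift cm [ 9.94 -1.44  4.15] roll 1.305 t 1.65 q6 -10.2
[[ 1.08710372e-05  1.00000000e+00  1.47873475e-05]
 [ 1.00000000e+00 -1.08711791e-05  9.59700276e-06]
 [ 9.59716352e-06  1.47872432e-05 -1.00000000e+00]]
[[250.82162069 257.18789354]
 [236.11221091 257.10919293]
 [166.14532762 256.73490786]]
```

```bash
python3 -m jog '[{"roll":0.149,"tx":1.1},{"roll":0.149,"tx":1.2},{"roll":0.149,"tx":1.2},{"roll":0.149,"tx":1.2},{"roll":0.149,"tx":1.2},{"roll":0.149,"tx":1.0},{"roll":0.149,"tx":1},{"roll":0.149,"tx":1}]'; python3 -m jog '[{"roll":0.113},{}]'
python3 - <<'E'
from h import *
plan([.6106,.0994,.20],15.2)
E
```

```text
pos [0.625  0.     0.2415] xhead 90.0 shift cm [ 9.94 -1.44  4.15] roll 1.305 t 1.65 q6 -10.2$[0]: bad value
$[0]: bad value
```

```bash
python3 -m jog '[{"tx":1.1,"ty":0,"tz":0,"roll":0.149,"jaw":1},{"tx":1.2,"ty":0,"tz":0,"roll":0.149,"jaw":1},{"tx":1.2,"ty":0,"tz":0,"roll":0.149,"jaw":1},{"tx":1.2,"ty":0,"tz":0,"roll":0.149,"jaw":1},{"tx":1.2,"ty":0,"tz":0,"roll":0.149,"jaw":1},{"tx":1.0,"ty":0,"tz":0,"roll":0.149,"jaw":1},{"tx":1.0,"ty":0,"tz":0,"roll":0.149,"jaw":1},{"tx":1.0,"ty":0,"tz":0,"roll":0.149,"jaw":1}]' ; python3 -m jog '[{"tx":0,"ty":0,"tz":0,"roll":0.113,"jaw":1},{"tx":0,"ty":0,"tz":0,"roll":0,"jaw":1}]'
python3 - <<'E'
from h import *
plan([.6106,.0994,.20],15.2)
E
```

```text
time_s: 2.45
position: [0.6655, 0.0743, 0.2415]
tcp_rot: [[0.931, 0.364, -0.0], [0.364, -0.931, 0.0], [-0.0, -0.0, -1.0]]
force: [-0.3, -0.2, 0.5]
opening: 1.002
grasp_force: 0.0
time_s: 2.65
position: [0.6655, 0.074, 0.2414]
tcp_rot: [[0.965, 0.263, -0.0], [0.263, -0.965, -0.0], [-0.0, -0.0, -1.0]]
force: [-0.7, -0.6, 0.2]
opening: 0.998
grasp_force: 0.0
pos [0.6655 0.074  0.2414] xhead 15.3 shift cm [-4.63 -3.9   4.14] roll 0.001 t 2.65 q6 71.5
```

```bash
python3 -m jog '[{"tx":-2.4,"ty":-2.0,"tz":0,"roll":0,"jaw":1},{"tx":-2.2,"ty":-1.9,"tz":1,"roll":0,"jaw":1},{"tx":0,"ty":0,"tz":1,"roll":0,"jaw":1},{"tx":0,"ty":0,"tz":0,"roll":0,"jaw":1}]'
cat > look.py <<'E'
from h import *
from fit import pts,s as S0
import sys
np.set_printoptions(precision=4,suppress=True)
c=cam('wrist'); l=landmark_of('wrist','tab_top'); print(l[:2]); print([x for x in landmark_of('wrist','low_step')][:2])
P=pts(S0.x); im=cv2.resize(c['img'],(800,600),interpolation=2)
for n in P:
    r,k=proj(c,P[n])[0]; print(n,r,k); cv2.circle(im,(int(k*800/512),int(r*800/512)),3,(255,0,0),1)
cv2.imwrite('pics/'+sys.argv[1],im[:,:,::-1])
import pickle;pickle.dump(c,open(sys.argv[1]+'.pkl','wb'))
for x in l[:1]: print(onz(c,x['point'],P['tab'][2]),P['tab'])
plan(P['tab'],15.2)
E
python3 look.py l1.png
```

```text
time_s: 3.05
position: [0.6095, 0.0995, 0.2204]
tcp_rot: [[0.964, 0.265, -0.003], [0.265, -0.964, -0.0], [-0.003, -0.001, -1.0]]
force: [-0.1, 0.4, 0.6]
opening: 1.001
grasp_force: 0.0
[{'point': [202.3, 258.3], 'p': 0.81}]
[]
low 225.52403340634538 257.1071384819707
vice 136.7258262529214 257.52466574190197
tab 202.34806877050323 257.4603994479043
A 246.3324015084977 233.61700235916402
B 246.5163870685991 280.4171984328986
Cc 190.20669141642796 228.81575975958154
Dd 190.43683012969697 285.98550454217417
t1 202.29873188359232 245.11898299729657
t2 202.39760163793787 269.80132664845706
[0.6108 0.0987 0.1407] [0.6106 0.0994 0.1407]
pos [0.6121 0.0988 0.222 ] xhead 15.2 shift cm [-0.15 -0.1   8.13] roll 0.001 t 3.2 q6 73.6
```

View pics/l1.png

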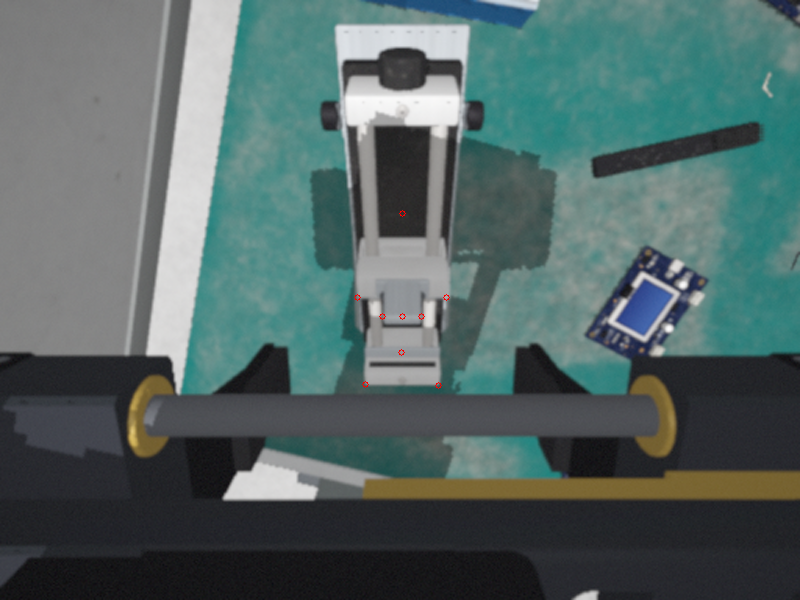

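The overlay lies on the tab's top edge (row 316, columns 381-428) and the fixed jaw's corners (row 384), so the fit holds. The display board is in full view at (645,303). I refit with this view and measure the board.

```bash
cat > fit2.py <<'E'
from fit import *
C['l1']=pickle.load(open('l1.png.pkl','rb'))
g=lambda x,y:(y*.64,x*.64)
ob+=[('l1','tab',(202.3,258.3)),('l1','t1',g(381,316)),('l1','t2',g(428,316)),('l1','A',g(366,384)),('l1','B',g(439,384))]
ob[:]=[o for o in ob if o[:2]!=('wrist','low')]
s=least_squares(res,s.x,loss='soft_l1',f_scale=2,x_scale=[.01,.01,.01,.1,.01])
if __name__=='__main__':
    print(s.x,np.degrees(s.x[3]))
    for (c,n,_),r in zip(ob,s.fun.reshape(-1,2)): print(c,n,r)
    P=pts(s.x); print(P['tab'],P['low']); plan(P['tab'],np.degrees(s.x[3]))
    c=C['l1']
    for p in [(648,247),(708,280),(640,358),(587,335)]: print(onz(c,g(*p),.004))
    m=trace('wrist','display_board'); print([x['p'] for x in m])
    k=max(cv2.findContours(m[0]['pixels'].astype(np.uint8),0,2)[0],key=cv2.contourArea)[:,0]
    R=cv2.minAreaRect(np.array([onz(c,(p[1],p[0]),.004)[:2] for p in k],np.float32));print(R)
    l=landmark_of('wrist','display_board');print(onz(c,l[0]['point'],0))
E
python3 fit2.py
```

```text
[ 0.6563  0.1114  0.0664  0.2643 -0.0385] 15.144712250560993
scene low [-0.4814 -2.1339]
side low [ 3.7073 -0.2312]
side vice [1.6449 1.0484]
scene vice [1.5833 0.0129]
wrist vice [0.6355 5.7865]
wrist tab [-1.0905  0.4065]
side tab [-0.9056 -2.3419]
scene tab [-3.5766  1.0008]
wrist A [ 0.8511 -1.0493]
wrist B [ 0.3847 -2.1227]
wrist Cc [ 2.6586 -1.7714]
wrist Dd [-0.5767  1.1643]
l1 tab [ 0.0815 -0.417 ]
l1 t1 [0.0872 1.6662]
l1 t2 [ 0.1961 -3.6609]
l1 A [-0.4141 -0.4792]
l1 B [-0.2111 -0.1104]
[0.6109 0.0991 0.1414] [0.5631 0.0862 0.0683]
pos [0.6121 0.0988 0.222 ] xhead 15.2 shift cm [-0.13 -0.07  8.06] roll 0.002 t 3.2 q6 73.6
[ 0.6755 -0.0866  0.004 ]
[ 0.6633 -0.1447  0.004 ]
[ 0.5851 -0.1192  0.004 ]
[ 0.5926 -0.0677  0.004 ]
[0.79, 0.29]
((0.627332329750061, -0.10671747475862503), (0.06831724941730499, 0.08948959410190582), 77.50165557861328)
[ 0.6246 -0.1071  0.    ]
```

```bash
python3 -m jog '[{"tx":0.1,"ty":0,"tz":2.4,"roll":0,"jaw":0.6},{"tx":0,"ty":0,"tz":2.4,"roll":0,"jaw":0.5},{"tx":0,"ty":0,"tz":2.4,"roll":0,"jaw":0.4},{"tx":0,"ty":0,"tz":0,"roll":0,"jaw":0.3},{"tx":0,"ty":0,"tz":0,"roll":0,"jaw":0},{"tx":0,"ty":0,"tz":0,"roll":0,"jaw":0},{"tx":0,"ty":0,"tz":0,"roll":0,"jaw":0}]'
```

```text
time_s: 4.0
position: [0.613, 0.0995, 0.1511]
tcp_rot: [[0.965, 0.263, 0.003], [0.263, -0.965, -0.0], [0.003, 0.001, -1.0]]
force: [-0.3, -0.8, 0.1]
opening: 0.45
grasp_force: 0.0
```

```bash
python3 -m jog '[{"tx":0,"ty":0,"tz":0,"roll":0,"jaw":0},{"tx":0,"ty":0,"tz":0,"roll":0,"jaw":0},{"tx":0,"ty":0,"tz":0,"roll":0,"jaw":0},{"tx":0,"ty":0,"tz":0,"roll":0,"jaw":0}]'
```

```text
time_s: 4.4
position: [0.6119, 0.0997, 0.1501]
tcp_rot: [[0.965, 0.263, 0.001], [0.263, -0.965, 0.0], [0.001, 0.0, -1.0]]
force: [-0.3, 1.1, 2.8]
opening: 0.221
grasp_force: 30.0
```

```bash
python3 -m jog '[{"tx":0.685,"ty":0,"tz":-0.335,"roll":0,"jaw":0},{"tx":0.685,"ty":0,"tz":-0.335,"roll":0,"jaw":0},{"tx":0.685,"ty":0,"tz":-0.335,"roll":0,"jaw":0},{"tx":0.685,"ty":0,"tz":-0.335,"roll":0,"jaw":0},{"tx":0,"ty":0,"tz":0,"roll":0,"jaw":0},{"tx":0,"ty":0,"tz":0,"roll":0,"jaw":0}]'; python3 -m jog '[{"tx":0,"ty":0,"tz":0,"roll":0,"jaw":0.6},{"tx":0,"ty":0,"tz":-2,"roll":0,"jaw":0.8},{"tx":0,"ty":0,"tz":-4,"roll":0,"jaw":1},{"tx":-2.5,"ty":0,"tz":-2,"roll":0,"jaw":1},{"tx":0,"ty":0,"tz":0,"roll":0,"jaw":1},{"tx":0,"ty":0,"tz":0,"roll":0,"jaw":1}]'; python3 look.py l2.png
```

```text
time_s: 5.0
position: [0.64, 0.1074, 0.1643]
tcp_rot: [[0.965, 0.263, 0.004], [0.263, -0.965, 0.001], [0.004, 0.0, -1.0]]
force: [-2.0, 0.1, 5.2]
opening: 0.218
grasp_force: 30.0
time_s: 5.6
position: [0.6152, 0.1004, 0.2433]
tcp_rot: [[0.965, 0.262, 0.003], [0.262, -0.965, 0.0], [0.003, 0.001, -1.0]]
force: [0.8, -0.0, -0.7]
opening: 0.681
grasp_force: 0.0
[{'point': [174.6, 256.0], 'p': 0.7}]
[{'point': [226.0, 257.5], 'p': 0.86}]
low 223.3456093460776 256.50634857167194
vice 140.88335131218747 256.61686834200214
tab 201.01056389583243 256.57001210915035
A 242.84539453305555 234.66283042700033
B 242.89302341212408 278.2973609874753
Cc 190.24216794023314 230.34114009753267
Dd 190.3072586815864 282.7923716227159
t1 200.9970638737315 245.35800871895216
t2 201.0242077317221 267.7813008540976
[0.6337 0.1062 0.1407] [0.6106 0.0994 0.1407]
pos [0.6144 0.1003 0.2415] xhead 15.2 shift cm [-0.38 -0.   10.08] roll 0.0 t 5.75 q6 73.8
```

View pics/l2.png

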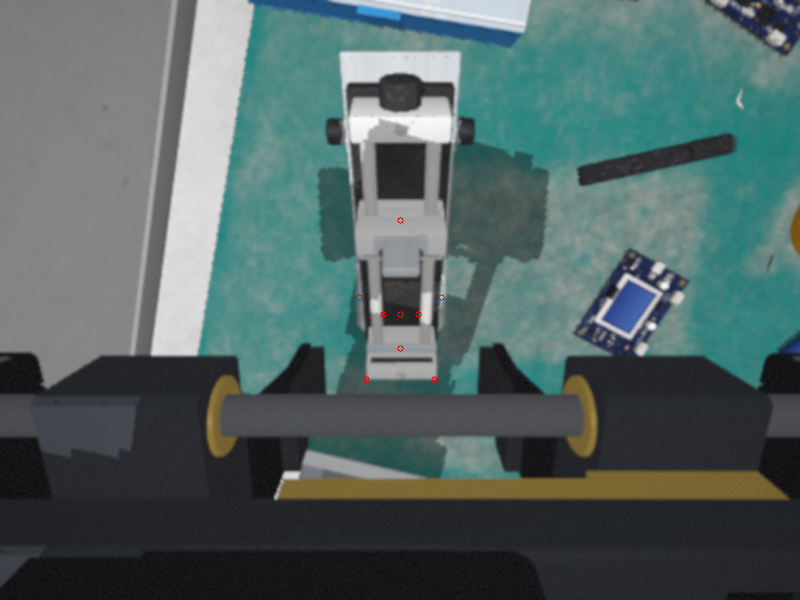

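Run:
```python
from fit2 import *
c=pickle.load(open('l2.png.pkl','rb'));print(s.x)
for q in (-.012,-.008,-.004):
    P=pts(np.r_[s.x[:4],q]); print(q,[proj(c,P[n])[0] for n in('tab','low','A','B','Cc','t1')],P['tab'])
m=trace('wrist','display_board');print(m[0]['p'])
k=max(cv2.findContours(m[0]['pixels'].astype(np.uint8),0,2)[0],key=cv2.contourArea)[:,0]
print(cv2.minAreaRect(np.array([onz(c,(p[1],p[0]),.004)[:2] for p in k],np.float32)))
plan([.627,-.106,.12],-13)
```

```text
[ 0.6563  0.1114  0.0664  0.2643 -0.0385]
-0.012 [array([177.9063, 257.0308]), array([222.285, 256.779]), array([241.8944, 234.8005]), array([241.9591, 278.6848]), array([168.8705, 228.9776]), array([177.886 , 244.9692])] [0.6338 0.1053 0.153 ]
-0.008 [array([174.1159, 257.0437]), array([222.285, 256.779]), array([241.8944, 234.8005]), array([241.9591, 278.6848]), array([165.3997, 228.71  ]), array([174.0951, 244.8476])] [0.6373 0.1063 0.1547]
-0.004 [array([170.2399, 257.057 ]), array([222.285, 256.779]), array([241.8944, 234.8005]), array([241.9591, 278.6848]), array([161.8591, 228.4369]), array([170.2187, 244.7232])] [0.6408 0.1072 0.1565]
0.89
((0.6273910403251648, -0.10634113848209381), (0.06779621541500092, 0.08889859914779663), 76.87103271484375)
pos [0.6143 0.1003 0.2414] xhead 15.2 shift cm [-4.17 20.25 12.13] roll 0.493 t 5.8 q6 73.8
```

Gap is now about 93-94 mm by the tab row, as wanted. Next I go to the display board at (0.627, -0.106), length heading -13°, and grasp it 16 mm towards its near end.

```bash
python3 -m jog '[{"tx":-1.4,"ty":4.9,"tz":1,"roll":0,"jaw":1},{"tx":-1.4,"ty":4.9,"tz":2,"roll":0,"jaw":1},{"tx":-1.4,"ty":4.9,"tz":3,"roll":0,"jaw":1},{"tx":-1.4,"ty":4.83,"tz":3,"roll":0,"jaw":1},{"tx":0,"ty":0,"tz":1,"roll":0.124,"jaw":1},{"tx":0,"ty":0,"tz":1,"roll":0.124,"jaw":1},{"tx":0,"ty":0,"tz":1,"roll":0.124,"jaw":1},{"tx":0,"ty":0,"tz":0,"roll":0.121,"jaw":1}]'; python3 -m jog '[{"tx":0,"ty":0,"tz":0,"roll":0,"jaw":1},{"tx":0,"ty":0,"tz":0,"roll":0,"jaw":1}]';  python3 - <<'E'
from h import *
c=cam('wrist');plan([.6116,-.1028,.021],-13.1)
cn=np.array([.6272,-.1064,.004]);h=np.radians(-13.1);e=np.array([np.cos(h),np.sin(h),0]);n=np.array([-e[1],e[0],0])
im=cv2.resize(c['img'],(800,600),interpolation=2)
for a in(-.0435,.0435):
  for b in(-.0305,.0305):
    r,k=proj(c,cn+a*e+b*n)[0]; cv2.circle(im,(int(k*800/512),int(r*800/512)),3,(255,0,0),1)
cv2.imwrite('pics/b1.png',im[:,:,::-1])
E
```

```text
time_s: 6.6
position: [0.6106, -0.0814, 0.1311]
tcp_rot: [[0.973, -0.231, -0.005], [-0.231, -0.973, 0.002], [-0.005, -0.0, -1.0]]
force: [-0.7, -0.8, -0.9]
opening: 0.996
grasp_force: 0.0
time_s: 6.8
position: [0.6118, -0.0814, 0.1333]
tcp_rot: [[0.975, -0.223, -0.001], [-0.223, -0.975, 0.0], [-0.001, -0.0, -1.0]]
force: [1.1, 0.9, -0.3]
opening: 1.002
grasp_force: 0.0
pos [ 0.6119 -0.0814  0.1337] xhead -12.9 shift cm [ 0.45  2.1  11.27] roll 0.004 t 6.85 q6 85.0
```

View pics/b1.png

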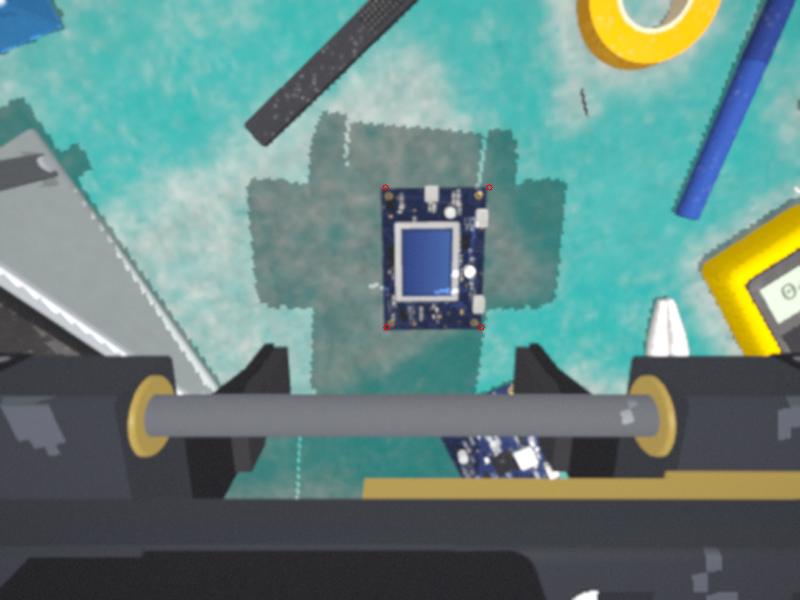

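```bash
python3 -m jog '[{"tx":0.4,"ty":1.0,"tz":0,"roll":0,"jaw":1},{"tx":0.45,"ty":1.05,"tz":2,"roll":0.004,"jaw":1},{"tx":0,"ty":0,"tz":3,"roll":0,"jaw":1},{"tx":0,"ty":0,"tz":3,"roll":0,"jaw":1},{"tx":0,"ty":0,"tz":2,"roll":0,"jaw":1},{"tx":0,"ty":0,"tz":0.6,"roll":0,"jaw":1},{"tx":0,"ty":0,"tz":0.6,"roll":0,"jaw":1},{"tx":0,"ty":0,"tz":0,"roll":0,"jaw":1}]';python3 -m jog '[{"tx":0,"ty":0,"tz":0,"roll":0,"jaw":0.6},{"tx":0,"ty":0,"tz":0,"roll":0,"jaw":0.6},{"tx":0,"ty":0,"tz":0,"roll":0,"jaw":0.6},{"tx":0,"ty":0,"tz":0,"roll":0,"jaw":0.6},{"tx":0,"ty":0,"tz":0,"roll":0,"jaw":0.6}]'
```

```text
time_s: 7.65
position: [0.6157, -0.1037, 0.0222]
tcp_rot: [[0.973, -0.229, 0.001], [-0.229, -0.973, -0.0], [0.001, 0.0, -1.0]]
force: [0.1, -0.3, -0.6]
opening: 0.994
grasp_force: 0.0
time_s: 8.15
position: [0.6155, -0.1033, 0.0226]
tcp_rot: [[0.973, -0.229, 0.001], [-0.229, -0.973, -0.0], [0.001, 0.0, -1.0]]
force: [-1.0, -0.1, 2.3]
opening: 0.693
grasp_force: 29.9
```

```bash
python3 -m jog '[{"tx":0,"ty":0,"tz":-1,"roll":0,"jaw":0.6},{"tx":0,"ty":0,"tz":-3,"roll":0,"jaw":0.6},{"tx":0,"ty":0,"tz":-4,"roll":0,"jaw":0.6},{"tx":0,"ty":0,"tz":-4,"roll":0,"jaw":0.6},{"tx":0,"ty":0,"tz":-4,"roll":-0.12,"jaw":0.6},{"tx":0,"ty":0,"tz":-3,"roll":-0.13,"jaw":0.6},{"tx":0,"ty":0,"tz":0,"roll":-0.13,"jaw":0.6},{"tx":0,"ty":0,"tz":0,"roll":-0.116,"jaw":0.6}]'
cat > place.py <<'E'
from fit2 import *
q=-.0095; o,R=vpose(s.x); yi=-.017-q
E=o+R@[0,yi+.004,.044]; e=np.r_[np.cos(s.x[3]),np.sin(s.x[3]),0]
G=E-.0555*e+[0,0,.0226]; print('E',E,'G level contact',G)
plan(G+[0,0,.03],np.degrees(s.x[3]))
print('low step',o+R@[0,.086,.044],'jaw top',o+R@[0,yi,.06], 'tab',pts(np.r_[s.x[:4],q])['tab'])
print(read_state()['opening'],read_state()['grasp_force'])
E
python3 place.py
```

```text
time_s: 8.95
position: [0.6158, -0.1034, 0.2146]
tcp_rot: [[0.964, 0.267, 0.004], [0.267, -0.964, -0.001], [0.003, 0.002, -1.0]]
force: [-0.4, -0.2, -1.0]
opening: 0.693
grasp_force: 29.9
E [0.6407 0.1072 0.1075] G level contact [0.5872 0.0927 0.1301]
pos [ 0.6158 -0.1034  0.2146] xhead 15.5 shift cm [  2.45 -19.68   5.41] roll 0.006 t 8.95 q6 54.8
low step [0.5631 0.0862 0.0683] jaw top [0.6374 0.1063 0.1236] tab [0.636  0.1059 0.1541]
0.6928797979169274 29.936804473400116
```

```bash
python3 -m jog '[{"tx":0.3,"ty":-3.0,"tz":0,"roll":0,"jaw":0.6},{"tx":0.3,"ty":-3.9,"tz":0,"roll":0.006,"jaw":0.6},{"tx":0.3,"ty":-3.9,"tz":0,"roll":0,"jaw":0.6},{"tx":0.3,"ty":-3.9,"tz":0,"roll":0,"jaw":0.6},{"tx":0.3,"ty":-3.0,"tz":1,"roll":0,"jaw":0.6},{"tx":0.31,"ty":-1.98,"tz":2,"roll":0,"jaw":0.6},{"tx":0,"ty":0,"tz":0,"roll":0,"jaw":0.6},{"tx":0,"ty":0,"tz":0,"roll":0,"jaw":0.6}]'; python3 place.py; python3 look.py p1.png >/dev/null
```

```text
time_s: 9.75
position: [0.5818, 0.0916, 0.1823]
tcp_rot: [[0.966, 0.257, -0.0], [0.257, -0.966, -0.001], [-0.001, 0.0, -1.0]]
force: [-0.0, 0.4, -0.5]
opening: 0.696
grasp_force: 29.9
E [0.6407 0.1072 0.1075] G level contact [0.5872 0.0927 0.1301]
pos [0.5818 0.0916 0.1823] xhead 14.9 shift cm [0.55 0.03 2.22] roll -0.004 t 9.75 q6 73.2
low step [0.5631 0.0862 0.0683] jaw top [0.6374 0.1063 0.1236] tab [0.636  0.1059 0.1541]
0.6956986051803892 29.93877410888672
```

View pics/p1.png

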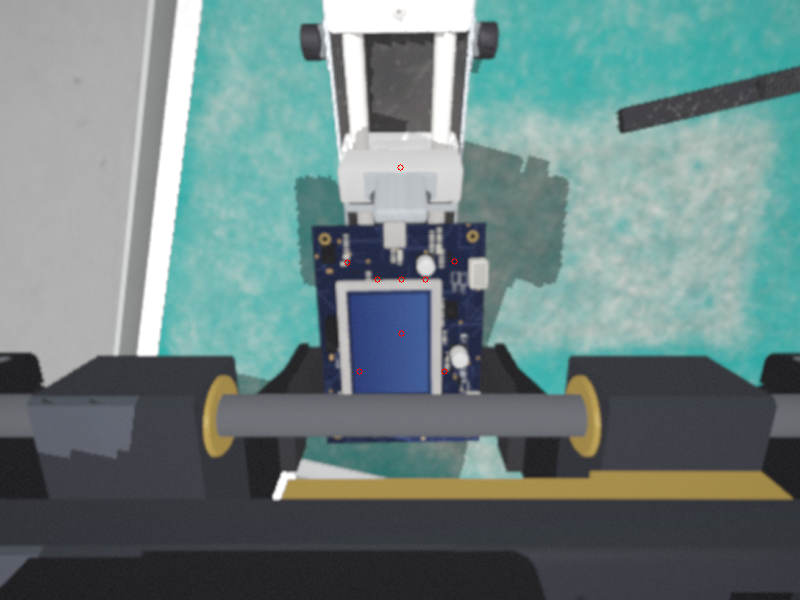

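The picture shows the board level in the grip, its upper end at row 224 with a connector at (394,235), and the tab edge just beyond at row about 219. I check both against the model.

Run:
```python
from fit2 import *
c=pickle.load(open('p1.png.pkl','rb')); st=read_state(); t=np.array(st['position']);R=np.array(st['tcp_rot'])
for p in [(315,226),(486,224),(400,225),(328,440),(480,440)]:
    w=onz(c,(p[1]*.64,p[0]*.64),t[2]-.0226+.003); print(p,R.T@(w-t)*1000)
for q in (-.012,-.0095,-.007):
    P=pts(np.r_[s.x[:4],q]); print(q,[proj(c,P[n])[0][::-1]/.64 for n in('tab','t1','t2','Cc','Dd')])
```

```text
(315, 226) [ 53.9533 -32.6641  19.6729]
(486, 224) [54.8576 28.3652 19.729 ]
(400, 225) [54.4094 -2.3118 19.7008]
(328, 440) [-33.1686 -31.5503  19.5092]
(480, 440) [-32.9804  30.6601  19.5651]
-0.012 [array([401.9463, 225.6644]), array([375.6398, 225.7608]), array([428.2549, 225.5657]), array([343.1845, 214.3186]), array([460.3907, 213.8822])]
-0.0095 [array([401.9343, 220.0083]), array([375.3708, 220.1057]), array([428.5   , 219.9083]), array([342.6828, 209.3846]), array([460.8693, 208.9436])]
-0.007 [array([401.9221, 214.2404]), array([375.0964, 214.3389]), array([428.75  , 214.1391]), array([342.1726, 204.3672]), array([461.356 , 203.9217])]
```

```bash
python3 -m jog '[{"tx":0,"ty":0,"tz":1.5,"roll":0,"jaw":0.6},{"tx":0,"ty":0,"tz":1.5,"roll":0,"jaw":0.6},{"tx":0,"ty":0,"tz":1.0,"roll":0,"jaw":0.6},{"tx":0,"ty":0,"tz":0.5,"roll":0,"jaw":0.6},{"tx":0,"ty":0,"tz":0.1,"roll":0,"jaw":0.6},{"tx":0.2,"ty":0,"tz":0.1,"roll":0,"jaw":0.6},{"tx":0.15,"ty":0,"tz":0,"roll":0,"jaw":0.6},{"tx":0,"ty":0,"tz":0,"roll":0,"jaw":0.6}]';python3 -m jog '[{"tx":0,"ty":0,"tz":0.2,"roll":0,"jaw":0.6},{"tx":0,"ty":0,"tz":0.1,"roll":0,"jaw":0.6}]';python3 -m jog '[{"tx":0,"ty":0,"tz":0.15,"roll":0,"jaw":0.6},{"tx":0,"ty":0,"tz":0.15,"roll":0,"jaw":0.6}]'
```

```text
time_s: 10.7
position: [0.5852, 0.092, 0.1351]
tcp_rot: [[0.967, 0.256, -0.001], [0.256, -0.967, -0.001], [-0.001, 0.0, -1.0]]
force: [-3.3, -3.4, 4.0]
opening: 0.698
grasp_force: 30.0
time_s: 10.9
position: [0.5862, 0.0927, 0.1324]
tcp_rot: [[0.967, 0.256, 0.002], [0.256, -0.967, 0.0], [0.002, 0.0, -1.0]]
force: [-1.1, -1.2, 5.1]
opening: 0.696
grasp_force: 30.0
time_s: 11.1
position: [0.5858, 0.0929, 0.1292]
tcp_rot: [[0.967, 0.256, 0.001], [0.256, -0.967, 0.001], [0.001, -0.0, -1.0]]
force: [-0.2, -0.2, -0.1]
opening: 0.697
grasp_force: 30.0
```

Run:
```python
from h import *
a=cam('wrist')['img'];b=cam('side')['img']
o=np.zeros((600,800,3),np.uint8);o[:,:500]=cv2.resize(a[90:300,168:343],(500,600),interpolation=2)
o[:400,500:]=cv2.resize(b[160:260,280:355],(300,400),interpolation=2)
cv2.imwrite('pics/p2.png',o[:,:,::-1]);print(read_state()['force'])
```

```text
[-0.54788061  0.34677745 -1.33274366]
```

View pics/p2.png

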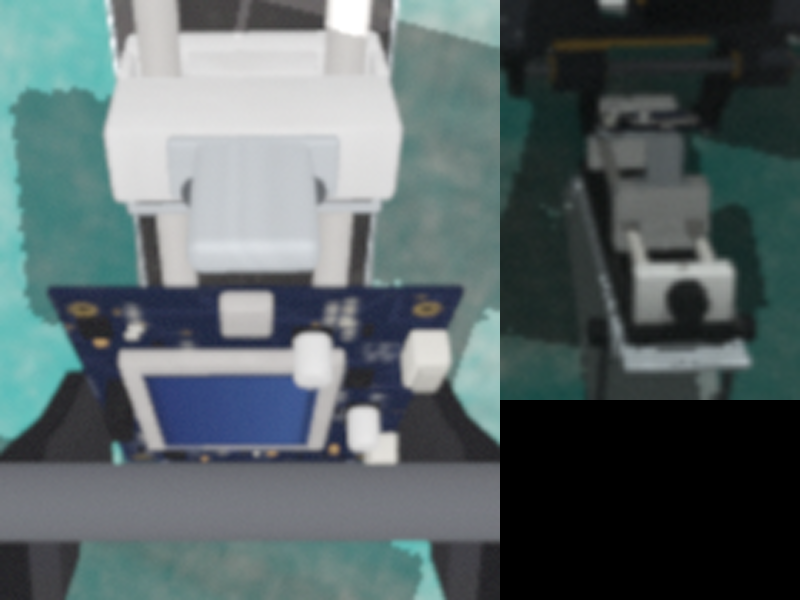

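The board has already tilted in the grip: its upper edge (crop row 288, columns 50-463) stands nearer the camera and short of the step (row 205). I measure the tilt.

```bash
cat > tilt.py <<'E'
from fit2 import *
import sys
def tilt(c,L,Rr,g=(12/1000)):
    st=read_state(); t=np.array(st['position']);R=np.array(st['tcp_rot'])
    o,a=ray(c,L);_,b=ray(c,Rr)
    # scale so both points are 61 mm apart at equal camera depth
    f=-c['T'][:3,2]; a=a/(a@f); b=b/(b@f); d=.061/np.linalg.norm(a-b)
    m=R.T@(o+d*(a+b)/2-t)*1000; print('upper end in tool',m,'tilt from (0,0,18)',np.degrees(np.arctan2(18-m[2],m[0])),'r',np.hypot(18-m[2],m[0]))
    e=o+d*(a+b)/2; oo,Rv=vpose(s.x); print('in vice mm',Rv.T@(e-oo)*1000,'jaw face y',(-.017+.0095)*1000)
    print('grip point in vice',Rv.T@(t+R@[0,0,.018]-oo)*1000)
E
python3 - <<'E'
from tilt import *
c=cam('wrist'); k=lambda x,y:(90+y/2.857,168+x/2.857)
tilt(c,k(50,288),k(463,288))
P=pts(np.r_[s.x[:4],-.0095])
print('tab pred crop',[((proj(c,P[n])[0]-[90,168])*2.857)[::-1] for n in('tab','t1','Cc','Dd')])
o,R=vpose(s.x)
print('step edge pred',[((proj(c,o+R@[x,-.0075+.012,.044])[0]-[90,168])*2.857)[::-1] for x in(-.026,.026)])
E
```

```text
upper end in tool [ 40.968    0.1932 -26.322 ] tilt from (0,0,18) 47.25199682604714 r 60.35578510406217
in vice mm [ 0.2615 -9.3525 93.5186] jaw face y -7.500000000000002
grip point in vice [ 0.7066 46.9142 71.6846]
tab pred crop [array([257.9989, 210.2199]), array([188.8251, 210.5321]), array([112.2416, 171.6696]), array([402.2795, 170.3202])]
step edge pred [array([384.8576, 175.7043]), array([129.0721, 176.8906])]
```

```bash
python3 -m jog '[{"tx":-1.0,"ty":0,"tz":-1.5,"roll":0,"jaw":0.6},{"tx":-0.5,"ty":0,"tz":-3,"roll":0,"jaw":0.6},{"tx":0,"ty":0,"tz":-4,"roll":0,"jaw":0.6},{"tx":0,"ty":2,"tz":-1,"roll":0,"jaw":0.6},{"tx":0,"ty":0,"tz":0,"roll":0,"jaw":0.6}]'
python3 - <<'E'
from tilt import *
c=cam('wrist'); print(landmark_of('wrist','tab_top'), landmark_of('wrist','low_step'))
for q in(-.04,-.03,-.02,-.01):
    P=pts(np.r_[s.x[:4],q]);print(q,[proj(c,P[n])[0] for n in('tab','low','A')])
o=cv2.resize(c['img'],(800,600),interpolation=2);cv2.imwrite('pics/p3.png',o[:,:,::-1])
pickle.dump(c,open('p3.pkl','wb')); plan([.61,-.07,.10],15.14)
E
```

```text
time_s: 11.75
position: [0.5782, 0.068, 0.2261]
tcp_rot: [[0.967, 0.255, 0.006], [0.255, -0.967, -0.001], [0.006, 0.002, -1.0]]
force: [0.6, -0.2, -1.3]
opening: 0.697
grasp_force: 30.0
[{'point': [130.4, 226.4], 'p': 0.77}] [{'point': [192.9, 233.9], 'p': 0.59}]
-0.04 [array([156.5021, 229.4024]), array([190.5732, 236.7183]), array([212.3601, 213.0737])]
-0.03 [array([145.7939, 228.5357]), array([190.5732, 236.7183]), array([212.3601, 213.0737])]
-0.02 [array([134.4331, 227.6158]), array([190.5732, 236.7183]), array([212.3601, 213.0737])]
-0.01 [array([122.3575, 226.6377]), array([190.5732, 236.7183]), array([212.3601, 213.0737])]
pos [0.5749 0.0697 0.2227] xhead 14.8 shift cm [-0.14 14.42 12.24] roll -0.006 t 11.9 q6 71.0
```

View pics/p3.png

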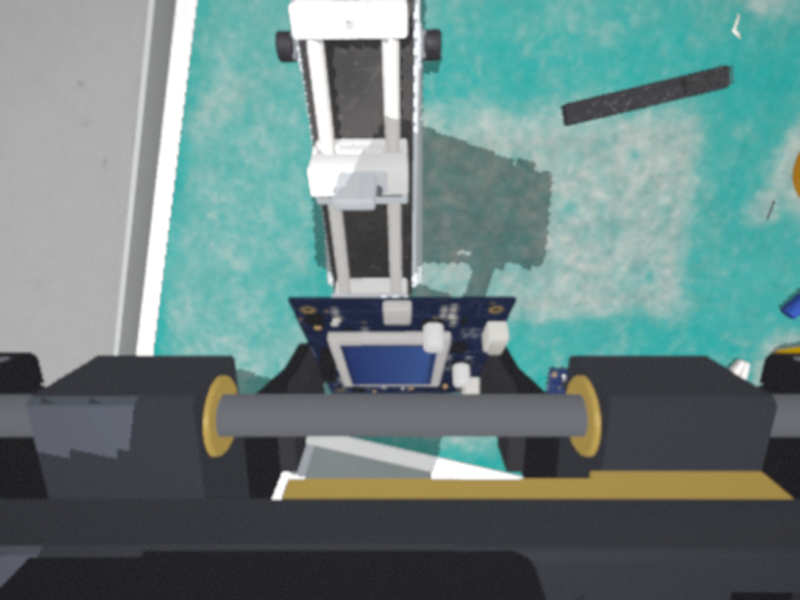

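```bash
python3 -m jog '[{"tx":-0.1,"ty":3,"tz":0,"roll":0,"jaw":0.6},{"tx":0,"ty":4,"tz":1,"roll":-0.006,"jaw":0.6},{"tx":0,"ty":4,"tz":3,"roll":0,"jaw":0.6},{"tx":0,"ty":3.4,"tz":4,"roll":0,"jaw":0.6},{"tx":0,"ty":0,"tz":4,"roll":0,"jaw":0.6},{"tx":0,"ty":0,"tz":3,"roll":0,"jaw":0.6},{"tx":0,"ty":0,"tz":0,"roll":0,"jaw":0.6},{"tx":0,"ty":0,"tz":0,"roll":0,"jaw":0.6}]'
```

```text
time_s: 12.7
position: [0.611, -0.0677, 0.0747]
tcp_rot: [[0.965, 0.262, -0.003], [0.262, -0.965, 0.001], [-0.003, -0.002, -1.0]]
force: [-0.1, 0.1, 0.6]
opening: 0.701
grasp_force: 30.0
```

```bash
python3 -m jog '[{"tx":0,"ty":0,"tz":1.0,"roll":0,"jaw":0.6},{"tx":0,"ty":0,"tz":0.9,"roll":0,"jaw":0.6},{"tx":0,"ty":0,"tz":0.6,"roll":0,"jaw":0.6},{"tx":0,"ty":0,"tz":0.6,"roll":0,"jaw":0.6},{"tx":0,"ty":0,"tz":0.5,"roll":0,"jaw":0.6},{"tx":0,"ty":0,"tz":0.4,"roll":0,"jaw":0.6},{"tx":0,"ty":0,"tz":0,"roll":0,"jaw":0.6}]'
```

```text
time_s: 13.4
position: [0.6142, -0.0679, 0.0379]
tcp_rot: [[0.965, 0.261, 0.005], [0.261, -0.965, 0.0], [0.005, 0.001, -1.0]]
force: [1.2, 3.4, 8.4]
opening: 0.698
grasp_force: 30.0
```

```bash
python3 -m jog '[{"tx":0,"ty":0,"tz":0.2,"roll":0,"jaw":0.6},{"tx":0,"ty":0,"tz":0,"roll":0,"jaw":0.6},{"tx":0,"ty":0,"tz":0,"roll":0,"jaw":0.6}]'; python3 -m jog '[{"tx":0,"ty":0,"tz":-3,"roll":0,"jaw":0.6},{"tx":0,"ty":0,"tz":-4,"roll":0,"jaw":0.6},{"tx":0,"ty":0,"tz":-4,"roll":0,"jaw":0.6},{"tx":0,"ty":-2,"tz":-4,"roll":0,"jaw":0.6},{"tx":-0.5,"ty":-4,"tz":-2,"roll":0,"jaw":0.6},{"tx":-0.5,"ty":-4,"tz":-1,"roll":0,"jaw":0.6},{"tx":-0.5,"ty":-2,"tz":0,"roll":0,"jaw":0.6},{"tx":0,"ty":0,"tz":0,"roll":0,"jaw":0.6}]'; python3 -m jog '[{"tx":0,"ty":0,"tz":0,"roll":0,"jaw":0.6},{"tx":0,"ty":0,"tz":0,"roll":0,"jaw":0.6}]'
python3 - <<'E'
from tilt import *
c=cam('wrist'); print([x['point'] for x in landmark_of('wrist','tab_top')], [x['point'] for x in landmark_of('wrist','low_step')])
for q in(-.02,-.015,-.01):
    P=pts(np.r_[s.x[:4],q]);print(q,[proj(c,P[n])[0] for n in('tab','low','A')])
o=cv2.resize(c['img'],(800,600),interpolation=2);cv2.imwrite('pics/p4.png',o[:,:,::-1])
pickle.dump(c,open('p4.pkl','wb')); plan([.5872,.0927,.2],15.14)
E
```

```text
time_s: 13.7
position: [0.6149, -0.0678, 0.0368]
tcp_rot: [[0.965, 0.261, 0.007], [0.261, -0.965, 0.0], [0.007, 0.001, -1.0]]
force: [1.5, 4.4, 13.0]
opening: 0.696
grasp_force: 30.0
time_s: 14.5
position: [0.5639, 0.0457, 0.2139]
tcp_rot: [[0.964, 0.265, -0.002], [0.265, -0.964, 0.0], [-0.002, -0.001, -1.0]]
force: [-0.1, -0.2, -0.5]
opening: 0.694
grasp_force: 30.0
time_s: 14.7
position: [0.5666, 0.0422, 0.2132]
tcp_rot: [[0.965, 0.261, -0.0], [0.261, -0.965, -0.001], [-0.0, 0.0, -1.0]]
force: [-0.2, -0.6, -1.0]
opening: 0.696
grasp_force: 30.0
[[107.5, 192.4]] [[180.9, 215.4]]
-0.02 [array([108.6569, 194.063 ]), array([175.9734, 214.3657]), array([198.9526, 189.3632])]
-0.015 [array([101.7573, 192.9998]), array([175.9734, 214.3657]), array([198.9526, 189.3632])]
-0.01 [array([ 94.6183, 191.8994]), array([175.9734, 214.3657]), array([198.9526, 189.3632])]
pos [0.5665 0.0422 0.2133] xhead 15.1 shift cm [ 3.31 -4.34  1.33] roll -0.001 t 14.85 q6 67.9
```

View pics/p4.png

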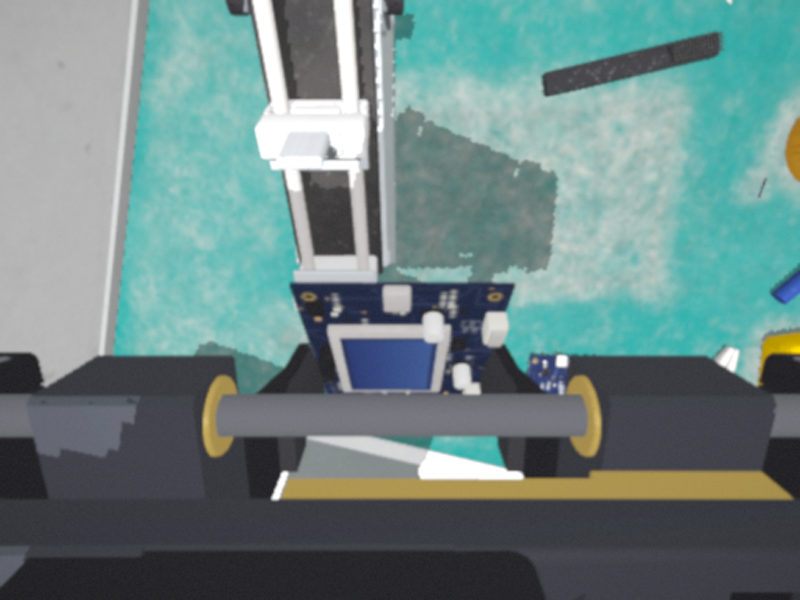

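```bash
cat >> tilt.py <<'E'
def model(c,th,G):
    t,R=G; th=np.radians(th); out=[]
    for x,y,h in [(54.5,-31.5,0),(54.5,29.5,0),(32.9+1,-26,6),(32.9+1,14.5,6)]:
        p=np.array([x*np.cos(th)-h*np.sin(th),y,18-(x*np.sin(th)+h*np.cos(th))])/1000
        r=proj(c,t+R@p)[0]/.64; out.append(np.round(r[::-1],1))
    return out
E
python3 - <<'E'
from tilt import *
c=pickle.load(open('p4.pkl','rb'));st=read_state()
G=(np.array(st['position']),np.array(st['tcp_rot']))
for th in range(18,52,4): print(th,model(c,th,G))
E
```

```text
18 [array([304.1, 242.5]), array([493.8, 242.7]), array([324.5, 305.8]), array([445.1, 305.9])]
22 [array([302. , 248.3]), array([495.8, 248.6]), array([323.6, 311.1]), array([445.6, 311.2])]
26 [array([299.9, 255.2]), array([497.8, 255.4]), array([322.8, 316.8]), array([446.1, 316.9])]
30 [array([297.9, 263.1]), array([499.7, 263.3]), array([322.1, 322.9]), array([446.5, 323. ])]
34 [array([295.9, 271.9]), array([501.6, 272.1]), array([321.4, 329.4]), array([446.9, 329.6])]
38 [array([294. , 281.7]), array([503.3, 281.9]), array([320.8, 336.3]), array([447.2, 336.4])]
42 [array([292.3, 292.4]), array([505. , 292.6]), array([320.2, 343.5]), array([447.5, 343.6])]
46 [array([290.6, 303.9]), array([506.6, 304.2]), array([319.7, 350.8]), array([447.8, 351. ])]
50 [array([289.2, 316.3]), array([508. , 316.5]), array([319.3, 358.4]), array([448. , 358.5])]
```

```bash
cat > pose.py <<'E'
from tilt import *
from scipy.spatial.transform import Rotation as Ro
# pixel obs (800x600): edge L, edge R, screen UL, screen UR, hole L, hole R
O={'p1.png.pkl':[(313,227),(486,224),(337,282),(440,281),(325,239),(472,236)],
'p3.pkl':[(291,298),(515,298),(328,333),(451,333),(308,311),(495,311)],
'p4.pkl':[(293,284),(513,284),(328,325),(449,325),(309,297),(495,297)]}
def tool(P): return P
K=pickle.load(open('p4.pkl','rb'))
def camtool():
    from rig import capture
    st=read_state();W=np.eye(4);W[:3,:3]=st['tcp_rot'];W[:3,3]=st['position'];return W
def bpts(hs,xs,ws): # board frame: x along length from grip centre line (mm), y, height above pcb
    return np.array([(54.5,-30.5,0),(54.5,30.5,0),(xs,ws[0],hs),(xs,ws[1],hs),(49.5,-26.2,0),(49.5,26.2,0)])
def place(B,th,dx,dz,dy):
    a=np.radians(th);x=B[:,0]+dx;h=B[:,2]
    return np.c_[x*np.cos(a)-h*np.sin(a),B[:,1]+dy,dz-x*np.sin(a)-h*np.cos(a)]/1000
E
cat > pfit.py <<'E'
from pose import *
import json
c=dict(K); TC=np.array(json.load(open('tc.json'))); c['T']=TC
def resid(v):
    hs,xs,w0,w1=v[:4]; B=bpts(hs,xs,(w0,w1)); out=[]
    for i,k in enumerate(O):
        th,dx,dz,dy=v[4+4*i:8+4*i]
        if i==0: out+=[th*20,dx*2]
        q=proj(c,place(B,th,dx,dz,dy))[:,::-1]/.64
        out+=list((q-np.array(O[k])).ravel()); out+=[(dz-19)*.3,dx*.3]
    return np.array(out,float)
v0=[6,33,-24,14]+[0,0,19,0,42,0,19,0,38,0,19,0][:4*len(O)]
r=least_squares(resid,v0)
print(r.x[:4]);print(r.x[4:].reshape(-1,4));print(np.abs(r.fun).max())
E
python3 - <<'E'
import json
from rig import capture
json.dump([list(map(float,x)) for x in capture('wrist')['tool_from_camera']],open('tc.json','w'))
E
python3 pfit.py
```

```text
[ -0.5599  33.6542 -23.1116  14.9763]
[[ 0.0005  0.9553 17.9468 -0.9343]
 [42.5214  0.1635 11.3033  0.1254]
 [37.5671  0.5841 10.8511  0.0803]]
2.903471517052651
```

Fit: the board is tilted 37.6° and has ridden up about 7 mm in the pads. I press the lower end on the bench again, to bring the tilt near 18-20°.

```bash
python3 -m jog '[{"tx":0.5,"ty":2,"tz":0,"roll":0,"jaw":0.6},{"tx":0.5,"ty":4,"tz":2,"roll":0,"jaw":0.6},{"tx":0.5,"ty":4,"tz":4,"roll":0,"jaw":0.6},{"tx":0,"ty":1.5,"tz":4,"roll":0,"jaw":0.6},{"tx":0,"ty":0,"tz":4,"roll":0,"jaw":0.6},{"tx":0,"ty":0,"tz":2.0,"roll":0,"jaw":0.6},{"tx":0,"ty":0,"tz":0.7,"roll":0,"jaw":0.6},{"tx":0,"ty":0,"tz":0.3,"roll":0,"jaw":0.6}]'; python3 -m jog '[{"tx":0,"ty":0,"tz":0.3,"roll":0,"jaw":0.6},{"tx":0,"ty":0,"tz":0.3,"roll":0,"jaw":0.6}]'
```

```text
time_s: 15.7
position: [0.6091, -0.0604, 0.0479]
tcp_rot: [[0.965, 0.261, -0.0], [0.261, -0.965, -0.0], [-0.0, -0.0, -1.0]]
force: [0.0, 0.2, -0.1]
opening: 0.699
grasp_force: 30.0
time_s: 15.9
position: [0.6101, -0.0597, 0.0441]
tcp_rot: [[0.965, 0.262, 0.003], [0.262, -0.965, -0.001], [0.003, 0.002, -1.0]]
force: [-0.3, 0.5, -0.2]
opening: 0.698
grasp_force: 30.0
```

```bash
python3 -m jog '[{"tx":0,"ty":0,"tz":0.4,"roll":0,"jaw":0.6},{"tx":0,"ty":0,"tz":0.4,"roll":0,"jaw":0.6},{"tx":0,"ty":0,"tz":0.3,"roll":0,"jaw":0.6},{"tx":0,"ty":0,"tz":0.3,"roll":0,"jaw":0.6},{"tx":0,"ty":0,"tz":0,"roll":0,"jaw":0.6}]';python3 -m jog '[{"tx":0,"ty":0,"tz":0.2,"roll":0,"jaw":0.6},{"tx":0,"ty":0,"tz":0.2,"roll":0,"jaw":0.6},{"tx":0,"ty":0,"tz":0,"roll":0,"jaw":0.6}]'
```

```text
time_s: 16.4
position: [0.6126, -0.0586, 0.0318]
tcp_rot: [[0.965, 0.261, 0.009], [0.261, -0.965, -0.0], [0.009, 0.002, -1.0]]
force: [3.5, 4.5, 10.5]
opening: 0.697
grasp_force: 30.0
time_s: 16.7
position: [0.6138, -0.0586, 0.0284]
tcp_rot: [[0.965, 0.261, 0.012], [0.261, -0.965, -0.001], [0.011, 0.004, -1.0]]
force: [3.9, 4.9, 13.2]
opening: 0.697
grasp_force: 30.0
```

```bash
python3 -m jog '[{"tx":0,"ty":0,"tz":-3,"roll":0,"jaw":0.6},{"tx":0,"ty":0,"tz":-4,"roll":0,"jaw":0.6},{"tx":0,"ty":0,"tz":-4,"roll":0,"jaw":0.6},{"tx":0,"ty":0,"tz":-4,"roll":0,"jaw":0.6},{"tx":0,"ty":0,"tz":0,"roll":0,"jaw":0.6}]' | head -2
cat > meas.py <<'E'
import sys
from pose import *
c=cam('wrist'); pickle.dump(c,open(sys.argv[1],'wb'))
m=trace('wrist','display_board');print('mask',m[0]['p'],np.array(m[0]['bbox'])/.64)
pk=m[0]['pixels']; rows=np.where(pk.sum(1)>60)[0]; print('top rows',[(r/.64,np.where(pk[r])[0][[0,-1]]/.64) for r in rows[:4]])
b,g_,r_=[c['img'][:,:,i].astype(int) for i in(2,1,0)]
bl=((b>110)&(r_<90)&(b-g_>40)); bl[260:]=0
n,lab,stt,_=cv2.connectedComponentsWithStats(bl.astype(np.uint8)); i=1+stt[1:,4].argmax(); print('blue screen',stt[i]/.64)
E
python3 meas.py p5.pkl
python3 - <<'E'
from pose import *
for f in('p4.pkl','p1.png.pkl','p5.pkl'):
    im=pickle.load(open(f,'rb'))['img'].astype(int);b,g,r=im[:,:,2],im[:,:,1],im[:,:,0]
    w=((r>120)&(abs(r-b)<25)); col=w[120:260,240:250].mean(1)
    s_=((b-r>60)&(b-g>35)&(b>90));s_[:120]=0;s_[252:]=0;s_[:,:195]=0;s_[:,310:]=0
    n,l,st,_=cv2.connectedComponentsWithStats(s_.astype(np.uint8));i=1+st[1:,4].argmax();rr=np.where(l==i)
    t=rr[0].min();print(f,st[i]/.64,'top row width',[(np.ptp(rr[1][rr[0]==t+k])+1)/.64 for k in(1,2,3)],'white rows',(np.where(col>.7)[0]+120)/.64)
E
```

```text
time_s: 17.2
position: [0.6128, -0.0601, 0.1813]
mask 0.7 [292.5    255.3125 222.5    137.1875]
top rows [(np.float64(256.25), array([296.875, 506.25 ])), (np.float64(257.8125), array([295.3125, 507.8125])), (np.float64(259.375), array([293.75 , 509.375])), (np.float64(260.9375), array([293.75 , 509.375]))]
blue screen [ 350.      326.5625   82.8125   67.1875 3215.625 ]
p4.pkl [ 345.3125  340.625    87.5      48.4375 2403.125 ] top row width [np.float64(79.6875), np.float64(84.375), np.float64(85.9375)] white rows [325.     326.5625 328.125  329.6875 331.25   332.8125 334.375  335.9375
 337.5    390.625 ]
p1.png.pkl [ 350.      292.1875   79.6875  100.     4725.    ] top row width [np.float64(64.0625), np.float64(76.5625), np.float64(78.125)] white rows [187.5    189.0625 190.625  192.1875 193.75   195.3125 196.875  198.4375
 200.     201.5625 203.125  204.6875 206.25   207.8125 209.375  210.9375
 212.5    214.0625 215.625  217.1875 218.75   220.3125 221.875  279.6875
 281.25   282.8125 284.375  285.9375 287.5    289.0625]
p5.pkl [ 346.875   326.5625   85.9375   67.1875 3412.5   ] top row width [np.float64(85.9375), np.float64(85.9375), np.float64(85.9375)] white rows [309.375  310.9375 312.5    314.0625 315.625  317.1875 318.75   320.3125
 321.875 ]
```

```bash
sed -i "s/^'p4.pkl':\(.*\)\]}/'p4.pkl':\1],'p5.pkl':[(293.5,257),(510,257),(330,310),(447,310)]}/" pose.py; sed -i "s/-np.array(O\[k\])).ravel/[:len(O[k])]-np.array(O[k])).ravel/; s/\[0,0,19,0,42.*$/[0,0,19,0,42,0,12,0,38,0,12,0,25,0,12,0]/" pfit.py; python3 pfit.py
```

```text
[ -0.0452  33.6152 -22.9519  14.7903]
[[ 0.0007  0.9991 17.9708 -0.9257]
 [43.8703  1.4163 12.942   0.1299]
 [38.9403  1.6648 12.3842  0.085 ]
 [27.94    2.4255  9.5774 -0.0899]]
2.826793276334484
```

Tilt is now 28°, close to the slope. The jaw has slid to a gap of about 84 mm. I'll push its tab uphill gently with the board's end, held above the fixed jaw, then back off and lower square to the slope.

```bash
cat > tgt.py <<'E'
from fit2 import *
o,R=vpose(s.x); e=np.r_[np.cos(s.x[3]),np.sin(s.x[3]),0]
th=np.radians(27.5); off=(.057*np.cos(th))*e+np.array([0,0,-.0096+.057*np.sin(th)])
def T(y,z): return o+R@[0,y/1000,z/1000]-off
if __name__=='__main__':
    for n,y,z in [('pre',20,72),('tab touch q=-.019',-6,72),('pushed',-19,72),('back',-5,72),('down',-5,46)]:
        print(n,T(y,z)); plan(T(y,z),np.degrees(s.x[3]))
E
python3 tgt.py | cut -c1-130
```

```text
pre [0.5597 0.0853 0.1056]
pos [ 0.6092 -0.0593  0.1762] xhead 15.2 shift cm [ -1.01 -15.26   7.03] roll 0.001 t 17.3 q6 58.8
tab touch q=-.019 [0.5822 0.0914 0.117 ]
pos [ 0.6092 -0.0593  0.1762] xhead 15.2 shift cm [  1.33 -15.25   5.89] roll 0.001 t 17.3 q6 58.8
pushed [0.5935 0.0944 0.1227]
pos [ 0.6092 -0.0593  0.1762] xhead 15.2 shift cm [  2.5  -15.25   5.33] roll 0.001 t 17.3 q6 58.8
back [0.5814 0.0911 0.1166]
pos [ 0.6092 -0.0593  0.1762] xhead 15.2 shift cm [  1.24 -15.25   5.94] roll 0.001 t 17.3 q6 58.8
down [0.5924 0.0941 0.0932]
pos [ 0.6092 -0.0593  0.1762] xhead 15.2 shift cm [  2.37 -15.26   8.28] roll 0.001 t 17.3 q6 58.8
```

```bash
python3 -m jog '[{"tx":-0.5,"ty":-3,"tz":0,"roll":0,"jaw":0.6},{"tx":-0.5,"ty":-4,"tz":0,"roll":0,"jaw":0.6},{"tx":0,"ty":-4,"tz":0,"roll":0,"jaw":0.6},{"tx":0,"ty":-3,"tz":0,"roll":0,"jaw":0.6},{"tx":0,"ty":-1.26,"tz":2,"roll":0,"jaw":0.6},{"tx":0,"ty":0,"tz":3,"roll":0,"jaw":0.6},{"tx":0,"ty":0,"tz":2,"roll":0,"jaw":0.6},{"tx":0,"ty":0,"tz":0,"roll":0,"jaw":0.6}]';  python3 -m jog '[{"tx":0,"ty":0,"tz":0,"roll":0,"jaw":0.6},{"tx":0.7,"ty":0,"tz":-0.34,"roll":0,"jaw":0.6},{"tx":0.7,"ty":0,"tz":-0.34,"roll":0,"jaw":0.6},{"tx":0.5,"ty":0,"tz":-0.24,"roll":0,"jaw":0.6},{"tx":0,"ty":0,"tz":0,"roll":0,"jaw":0.6}]'; python3 tgt.py | cut -c1-130
```

```text
time_s: 18.1
position: [0.5555, 0.0858, 0.1006]
tcp_rot: [[0.965, 0.262, -0.01], [0.262, -0.965, 0.0], [-0.01, -0.003, -1.0]]
force: [-1.1, 0.2, 0.0]
opening: 0.696
grasp_force: 30.0
time_s: 18.6
position: [0.5797, 0.0904, 0.1154]
tcp_rot: [[0.965, 0.262, 0.004], [0.262, -0.965, -0.0], [0.004, 0.001, -1.0]]
force: [0.3, -0.7, 0.0]
opening: 0.698
grasp_force: 30.0
pre [0.5597 0.0853 0.1056]
pos [0.5797 0.0904 0.1154] xhead 15.2 shift cm [-2.07 -0.03  0.97] roll 0.001 t 18.6 q6 72.8
tab touch q=-.019 [0.5822 0.0914 0.117 ]
pos [0.5797 0.0904 0.1154] xhead 15.2 shift cm [ 0.27 -0.02 -0.16] roll 0.001 t 18.6 q6 72.8
pushed [0.5935 0.0944 0.1227]
pos [0.5797 0.0904 0.1154] xhead 15.2 shift cm [ 1.44 -0.02 -0.73] roll 0.001 t 18.6 q6 72.8
back [0.5814 0.0911 0.1166]
pos [0.5797 0.0904 0.1154] xhead 15.2 shift cm [ 0.18 -0.02 -0.12] roll 0.001 t 18.6 q6 72.8
down [0.5924 0.0941 0.0932]
pos [0.5797 0.0904 0.1154] xhead 15.2 shift cm [ 1.31 -0.03  2.22] roll 0.001 t 18.6 q6 72.8
```

Now I push the tab along the slope in small steps and watch the force.

```bash
python3 -m jog '[{"tx":0.3,"ty":0,"tz":-0.15,"roll":0,"jaw":0.6},{"tx":0.2,"ty":0,"tz":-0.1,"roll":0,"jaw":0.6}]'; python3 -m jog '[{"tx":0.3,"ty":0,"tz":-0.15,"roll":0,"jaw":0.6},{"tx":0.2,"ty":0,"tz":-0.1,"roll":0,"jaw":0.6}]';python3 -m jog '[{"tx":0.25,"ty":0,"tz":-0.13,"roll":0,"jaw":0.6},{"tx":0.2,"ty":0,"tz":-0.1,"roll":0,"jaw":0.6},{"tx":0,"ty":0,"tz":0,"roll":0,"jaw":0.6}]'
```

```text
time_s: 18.8
position: [0.5824, 0.0918, 0.1167]
tcp_rot: [[0.965, 0.262, -0.0], [0.262, -0.965, 0.0], [-0.0, -0.0, -1.0]]
force: [-1.0, -0.6, 0.5]
opening: 0.698
grasp_force: 30.0
time_s: 19.0
position: [0.5871, 0.093, 0.119]
tcp_rot: [[0.965, 0.262, -0.001], [0.262, -0.965, -0.0], [-0.001, -0.0, -1.0]]
force: [-1.3, -1.1, -1.6]
opening: 0.697
grasp_force: 30.0
time_s: 19.3
position: [0.5914, 0.0942, 0.1212]
tcp_rot: [[0.965, 0.262, -0.001], [0.262, -0.965, 0.0], [-0.001, -0.0, -1.0]]
force: [-1.8, -1.1, -1.3]
opening: 0.694
grasp_force: 30.0
```

```bash
python3 -m jog '[{"tx":0.25,"ty":0,"tz":-0.12,"roll":0,"jaw":0.6},{"tx":0,"ty":0,"tz":0,"roll":0,"jaw":0.6},{"tx":0,"ty":0,"tz":0,"roll":0,"jaw":0.6}]';python3 -m jog '[{"tx":-0.6,"ty":0,"tz":0.3,"roll":0,"jaw":0.6},{"tx":-0.6,"ty":0,"tz":0.3,"roll":0,"jaw":0.6},{"tx":0,"ty":0,"tz":0,"roll":0,"jaw":0.6},{"tx":0,"ty":0,"tz":0,"roll":0,"jaw":0.6}]'; python3 meas.py p6.pkl
python3 - <<'E'
from fit2 import *
c=pickle.load(open('p6.pkl','rb'));im=cv2.resize(c['img'],(800,600),interpolation=2)
print([x['point'] for x in landmark_of('wrist','tab_top')])
o,R=vpose(s.x)
for q,col in((-.017,(255,0,0)),(-.007,(0,255,0))):
    P=pts(np.r_[s.x[:4],q])
    for n in('tab','t1','t2','Cc','Dd'):
        r,k=proj(c,P[n])[0]/.64;cv2.circle(im,(int(k),int(r)),3,col,1);print(q,n,r,k)
    for x in(-.026,.026):
        r,k=proj(c,o+R@[x,-.017-q+.012,.044])[0]/.64;cv2.circle(im,(int(k),int(r)),3,col,-1)
cv2.imwrite('pics/p6.png',im[:,:,::-1])
E
python3 tgt.py|tail -4
```

```text
time_s: 19.6
position: [0.5941, 0.0949, 0.1225]
tcp_rot: [[0.965, 0.262, 0.0], [0.262, -0.965, 0.0], [0.0, -0.0, -1.0]]
force: [-1.6, -0.4, -1.3]
opening: 0.7
grasp_force: 30.0
time_s: 20.0
position: [0.5823, 0.0916, 0.1164]
tcp_rot: [[0.965, 0.261, 0.0], [0.261, -0.965, 0.0], [0.0, -0.0, -1.0]]
force: [-0.6, 0.3, 0.1]
opening: 0.699
grasp_force: 30.0
mask 0.63 [291.5625 258.125  219.375  138.9062]
top rows [(np.float64(256.25), array([293.75 , 509.375])), (np.float64(257.8125), array([293.75 , 509.375])), (np.float64(259.375), array([293.75 , 509.375])), (np.float64(260.9375), array([293.75 , 509.375]))]
blue screen [ 346.875   326.5625   87.5      67.1875 3518.75  ]
[[161.7, 255.1]]
-0.017 tab 276.19341292055185 403.18180335179
-0.017 t1 276.15956597622596 362.90374582439426
-0.017 t2 276.22564984950736 443.45958987991503
-0.017 Cc 249.453293840198 319.3860909085593
-0.017 Dd 249.59084024661786 486.14056005152094
-0.007 tab 242.8955747161187 403.34451282309175
-0.007 t1 242.85798024558085 360.53401069558896
-0.007 t2 242.9285665351605 446.15474491393775
-0.007 Cc 221.95205741938207 315.3692437150411
-0.007 Dd 222.09708864503975 490.371950858953
back [0.5814 0.0911 0.1166]
pos [0.5828 0.0917 0.1167] xhead 15.2 shift cm [-0.15  0.01  0.01] roll 0.0 t 20.15 q6 72.9
down [0.5924 0.0941 0.0932]
pos [0.5828 0.0917 0.1167] xhead 15.2 shift cm [0.99 0.01 2.35] roll 0.0 t 20.15 q6 72.9
```

View pics/p6.png

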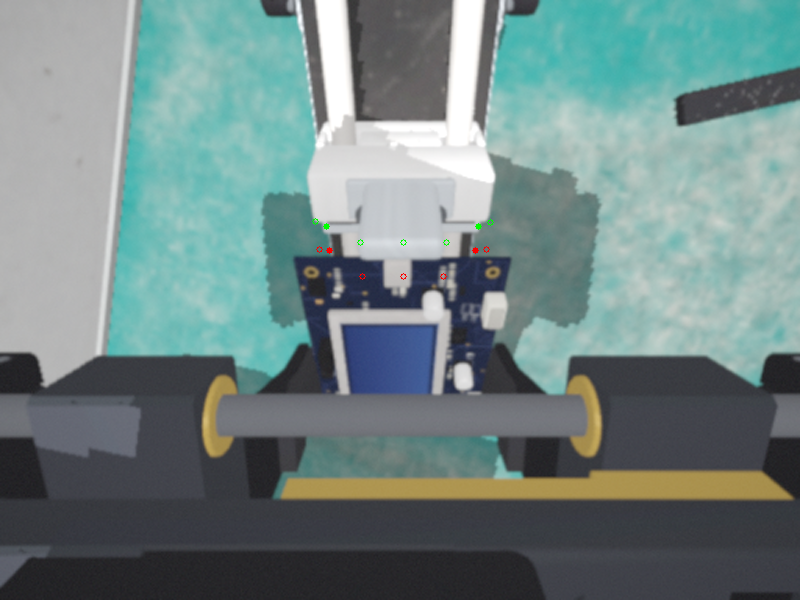

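Step strip lies at row 225, matching the q = -0.007 overlay (gap about 96 mm), and the board's upper edge is at row 257, centred (294-510). Next I lower it square to the slope.

```bash
python3 -m jog '[{"tx":0.05,"ty":0,"tz":0.5,"roll":0,"jaw":0.6},{"tx":0.25,"ty":0,"tz":0.5,"roll":0,"jaw":0.6},{"tx":0.25,"ty":0,"tz":0.5,"roll":0,"jaw":0.6},{"tx":0.2,"ty":0,"tz":0.4,"roll":0,"jaw":0.6},{"tx":0,"ty":0,"tz":0,"roll":0,"jaw":0.6}]';python3 -m jog '[{"tx":0.1,"ty":0,"tz":0.2,"roll":0,"jaw":0.6},{"tx":0,"ty":0,"tz":0,"roll":0,"jaw":0.6}]'; python3 -m jog '[{"tx":0.1,"ty":0,"tz":0.2,"roll":0,"jaw":0.6},{"tx":0,"ty":0,"tz":0,"roll":0,"jaw":0.6}]'; python3 tgt.py|tail -1
```

```text
time_s: 20.65
position: [0.5889, 0.0935, 0.099]
tcp_rot: [[0.965, 0.262, -0.002], [0.262, -0.965, -0.001], [-0.002, -0.0, -1.0]]
force: [-4.0, -0.2, 13.5]
opening: 0.699
grasp_force: 30.0
time_s: 20.85
position: [0.589, 0.0936, 0.0989]
tcp_rot: [[0.965, 0.262, -0.004], [0.262, -0.965, -0.001], [-0.004, 0.0, -1.0]]
force: [-9.4, -2.3, 24.8]
opening: 0.698
grasp_force: 30.0
time_s: 21.05
position: [0.5896, 0.0937, 0.0978]
tcp_rot: [[0.965, 0.263, -0.004], [0.263, -0.965, -0.001], [-0.004, 0.0, -1.0]]
force: [-12.3, -3.4, 31.2]
opening: 0.698
grasp_force: 30.0
pos [0.5896 0.0937 0.0978] xhead 15.2 shift cm [0.28 0.04 0.46] roll 0.002 t 21.05 q6 73.2
```

```bash
python3 -m jog '[{"tx":-0.12,"ty":0,"tz":-0.25,"roll":0,"jaw":0.6},{"tx":0,"ty":0,"tz":0,"roll":0,"jaw":0.6}]'; python3 meas.py p7.pkl
python3 - <<'E'
from fit2 import *
c=pickle.load(open('p7.pkl','rb'));st=read_state();t=np.array(st['position']);Rt=np.array(st['tcp_rot'])
o,R=vpose(s.x)
print('tip in vice',[R.T@(t+Rt@[dx,dy,.019]-o)*1000 for dx,dy in((-.0095,.03),(.0095,.03))])
print('E in vice',R.T@(t+(lambda a:(np.r_[np.cos(s.x[3]),np.sin(s.x[3]),0]*a[0]+[0,0,a[1]]))((.057*np.cos(.48),-.0096+.057*np.sin(.48)))-o)*1000)
print([x['point']for x in landmark_of('wrist','tab_top')],[x['point']for x in landmark_of('wrist','low_step')])
P=pts(np.r_[s.x[:4],-.007]);print([proj(c,P[n])[0] for n in('tab','Cc')])
E
```

```text
time_s: 21.25
position: [0.5895, 0.0937, 0.0979]
tcp_rot: [[0.965, 0.262, -0.001], [0.262, -0.965, -0.001], [-0.001, 0.0, -1.0]]
force: [-5.5, -0.7, 16.2]
opening: 0.7
grasp_force: 30.0
mask 0.82 [291.7188 256.5625 222.1875 138.125 ]
top rows [(np.float64(259.375), array([293.75 , 509.375])), (np.float64(260.9375), array([293.75 , 509.375])), (np.float64(262.5), array([293.75 , 509.375])), (np.float64(264.0625), array([295.3125, 509.375 ]))]
blue screen [ 346.875   326.5625   87.5      67.1875 3485.9375]
tip in vice [array([-29.6693,  65.1207,  45.7562]), array([-29.6476,  48.0585,  37.3968])]
E in vice [ 0.3441 -4.5093 51.5159]
[[198.6, 256.0]] [[273.1, 254.1]]
[array([189.1656, 258.8286]), array([165.6449, 194.8685])]
```

Run:
```python
from fit2 import *
g=[cv2.cvtColor(pickle.load(open(f,'rb'))['img'],cv2.COLOR_RGB2GRAY) for f in('p6.pkl','p7.pkl','p5.pkl')]
m=np.zeros_like(g[0]);m[168:248,195:320]=255
p=cv2.goodFeaturesToTrack(g[0],60,.02,4,mask=m)
for k in(1,2):
    q,st,er=cv2.calcOpticalFlowPyrLK(g[0],g[k],p,None,winSize=(11,11)); d=(q-p)[:,0][st[:,0]==1]; P=p[:,0][st[:,0]==1]
    for a,b in((165,180),(180,200),(200,225),(225,250)):
        w=(P[:,1]>a)&(P[:,1]<=b); print(k,a,w.sum(),np.median(d[w],0) if w.any() else '')
c=pickle.load(open('p7.pkl','rb'));o,R=vpose(s.x)
im=c['img'];cv2.imwrite('pics/p7.png',cv2.resize(im,(800,600))[:,:,::-1])
# refit vice height using tab/step/jaw rows
for n in('l1.png.pkl','l2.png.pkl','p6.pkl','p7.pkl'):
    c=pickle.load(open(n,'rb'));print(n,c['T'][:3,3])
print(read_state()['force'])
```

```text
1 165 11 [ 0.0945 -0.2378]
1 180 25 [0.1404 0.7243]
1 200 13 [0.1401 0.7425]
1 225 11 [0.2191 2.1852]
2 165 11 [-12.6494  -1.0039]
2 180 25 [-0.0001 -0.3391]
2 200 13 [-0.2787 -0.2377]
2 225 11 [-0.0813 -0.0041]
l1.png.pkl [0.6815 0.1194 0.3645]
l2.png.pkl [0.6864 0.1201 0.3878]
p6.pkl [0.6539 0.1113 0.2607]
p7.pkl [0.6613 0.1135 0.2421]
[-6.1675 -1.9316 15.8499]
```

Optical flow shows the board shifted in the pads with its low end lifted: it is bearing on the fixed jaw's step. I relieve the press and release.

```bash
python3 -m jog '[{"tx":-0.06,"ty":0,"tz":-0.13,"roll":0,"jaw":0.6},{"tx":0,"ty":0,"tz":0,"roll":0,"jaw":0.6},{"tx":0,"ty":0,"tz":0,"roll":0,"jaw":0.6}]'
```

```text
time_s: 21.75
position: [0.5895, 0.0937, 0.098]
tcp_rot: [[0.965, 0.262, -0.001], [0.262, -0.965, -0.0], [-0.001, -0.0, -1.0]]
force: [-2.4, -0.4, 8.6]
opening: 0.699
grasp_force: 30.0
```

```bash
python3 -m jog '[{"tx":-0.05,"ty":0,"tz":-0.1,"roll":0,"jaw":0.6},{"tx":0,"ty":0,"tz":0,"roll":0,"jaw":0.7},{"tx":0,"ty":0,"tz":0,"roll":0,"jaw":0.72},{"tx":0,"ty":0,"tz":0,"roll":0,"jaw":0.75},{"tx":0,"ty":0,"tz":0,"roll":0,"jaw":1},{"tx":0,"ty":0,"tz":0,"roll":0,"jaw":1},{"tx":0,"ty":0,"tz":0,"roll":0,"jaw":1},{"tx":0,"ty":0,"tz":0,"roll":0,"jaw":1}]'; python3 -m jog '[{"tx":-0.2,"ty":0,"tz":-0.5,"roll":0,"jaw":1},{"tx":-0.3,"ty":0,"tz":-1.5,"roll":0,"jaw":1},{"tx":-0.3,"ty":0,"tz":-3,"roll":0,"jaw":1},{"tx":-0.2,"ty":0,"tz":-4,"roll":0,"jaw":1},{"tx":-0.2,"ty":0,"tz":-4,"roll":0,"jaw":1},{"tx":0,"ty":0,"tz":0,"roll":0,"jaw":1},{"tx":0,"ty":0,"tz":0,"roll":0,"jaw":1}]'
cat > chk.py <<'E'
import sys
from fit2 import *
c=cam('wrist');pickle.dump(c,open(sys.argv[1],'wb'))
print([(np.round(x['point'],1),round(x['p'],2))for t in('tab_top','low_step','display_board') for x in landmark_of('wrist',t)[:1]])
m=trace('wrist','display_board')[0];k=max(cv2.findContours(m['pixels'].astype(np.uint8),0,2)[0],key=cv2.contourArea);print(m['p'],cv2.approxPolyDP(k,4,True)[:,0].tolist())
o,R=vpose(s.x)
f=lambda *p:np.round(proj(c,o+R@np.array(p))[0][::-1],1)
print('pred board corners',[f(x,y,.0456) for x in(-.0305,.0305) for y in(-.004,.083)],'origin',f(0,.0395,.044),'A,B',f(.026,.105,.058),f(-.026,.105,.058))
for q in(-.012,-.008,-.004):print(q,'tab',f(0,-.029-q,.088),'tab low edge',f(0,-.026-q,.088))
plan(pts(np.r_[s.x[:4],-.0085])['tab'],np.degrees(s.x[3]))
E
python3 chk.py p8.pkl
```

```text
time_s: 22.55
position: [0.5893, 0.0935, 0.0982]
tcp_rot: [[0.965, 0.262, -0.0], [0.262, -0.965, -0.0], [-0.0, -0.0, -1.0]]
force: [-0.5, 0.7, 1.0]
opening: 0.978
grasp_force: 0.0
time_s: 23.25
position: [0.5781, 0.0904, 0.2306]
tcp_rot: [[0.965, 0.262, 0.004], [0.262, -0.965, -0.0], [0.004, 0.001, -1.0]]
force: [-0.7, 0.5, -0.4]
opening: 0.998
grasp_force: 0.0
[(array([127.3, 254.6]), 0.85), (array([196.7, 255.4]), 0.85), (array([162.9, 255.5]), 0.94)]
0.8 [[221, 123], [228, 196], [284, 197], [291, 124], [244, 131], [240, 123]]
pred board corners [array([291.3, 120.5]), array([284.8, 193.1]), array([222.7, 120.4]), array([228.8, 193. ])] origin [256.9 159.5] A,B [233.3 215.3] [280.3 215.3]
-0.012 tab [257.1 132. ] tab low edge [257.1 135.5]
-0.008 tab [257.2 127.2] tab low edge [257.1 130.8]
-0.004 tab [257.2 122.3] tab low edge [257.2 126. ]
pos [0.5768 0.0904 0.2268] xhead 15.2 shift cm [6.23 0.06 7.22] roll 0.0 t 23.5 q6 72.8
```

The board lies in the vice: corners at (221-291, 123) and (228-284, 197), matching the prediction within a few pixels, and the tab gives q ≈ -0.008. Now I grip the tab and close.

```bash
python3 -m jog '[{"tx":2,"ty":0,"tz":0,"roll":0,"jaw":0.45},{"tx":2.4,"ty":0,"tz":0,"roll":0,"jaw":0.45},{"tx":2,"ty":0.05,"tz":0.5,"roll":0,"jaw":0.45},{"tx":0,"ty":0,"tz":2.0,"roll":0,"jaw":0.45},{"tx":0,"ty":0,"tz":2.0,"roll":0,"jaw":0.45},{"tx":0,"ty":0,"tz":1.4,"roll":0,"jaw":0.4},{"tx":0,"ty":0,"tz":0.4,"roll":0,"jaw":0.4},{"tx":0,"ty":0,"tz":0,"roll":0,"jaw":0.2}]'; python3 -m jog '[{"tx":0,"ty":0,"tz":0,"roll":0,"jaw":0},{"tx":0,"ty":0,"tz":0,"roll":0,"jaw":0},{"tx":0,"ty":0,"tz":0,"roll":0,"jaw":0},{"tx":0,"ty":0,"tz":0,"roll":0,"jaw":0},{"tx":0,"ty":0,"tz":0,"roll":0,"jaw":0}]'
```

```text
time_s: 24.3
position: [0.6391, 0.1067, 0.1642]
tcp_rot: [[0.965, 0.262, -0.002], [0.262, -0.965, 0.0], [-0.002, -0.001, -1.0]]
force: [-0.5, -0.5, 1.1]
opening: 0.386
grasp_force: 0.0
time_s: 24.8
position: [0.6398, 0.1073, 0.1661]
tcp_rot: [[0.965, 0.262, 0.001], [0.262, -0.965, 0.001], [0.001, -0.001, -1.0]]
force: [-1.4, 4.0, 2.7]
opening: 0.216
grasp_force: 30.0
```

```bash
python3 -m jog '[{"tx":-0.18,"ty":0,"tz":0.09,"roll":0,"jaw":0},{"tx":-0.18,"ty":0,"tz":0.09,"roll":0,"jaw":0},{"tx":0,"ty":0,"tz":0,"roll":0,"jaw":0}]'; python3 -m jog '[{"tx":-0.09,"ty":0,"tz":0.04,"roll":0,"jaw":0},{"tx":0,"ty":0,"tz":0,"roll":0,"jaw":0}]'; python3 -m jog '[{"tx":-0.09,"ty":0,"tz":0.05,"roll":0,"jaw":0},{"tx":0,"ty":0,"tz":0,"roll":0,"jaw":0}]' ; python3 -m jog '[{"tx":-0.09,"ty":0,"tz":0.04,"roll":0,"jaw":0},{"tx":0,"ty":0,"tz":0,"roll":0,"jaw":0}]'
```

```text
time_s: 25.1
position: [0.6351, 0.1059, 0.1637]
tcp_rot: [[0.965, 0.262, -0.002], [0.262, -0.965, 0.0], [-0.002, -0.001, -1.0]]
force: [-3.3, 3.5, 5.9]
opening: 0.22
grasp_force: 30.0
time_s: 25.3
position: [0.6345, 0.1058, 0.1633]
tcp_rot: [[0.965, 0.262, -0.001], [0.262, -0.965, 0.0], [-0.001, -0.001, -1.0]]
force: [-2.6, 3.4, 5.9]
opening: 0.219
grasp_force: 30.0
time_s: 25.5
position: [0.6336, 0.1055, 0.1629]
tcp_rot: [[0.965, 0.262, -0.002], [0.262, -0.965, 0.0], [-0.001, -0.001, -1.0]]
force: [-3.2, 3.6, 5.4]
opening: 0.22
grasp_force: 30.0
time_s: 25.7
position: [0.6327, 0.1053, 0.1625]
tcp_rot: [[0.965, 0.262, -0.001], [0.262, -0.965, 0.0], [-0.001, -0.001, -1.0]]
force: [-3.0, 3.9, 6.0]
opening: 0.221
grasp_force: 30.0
```

```bash
for i in 1; do python3 -m jog '[{"tx":-0.09,"ty":0,"tz":0.04,"roll":0,"jaw":0},{"tx":0,"ty":0,"tz":0,"roll":0,"jaw":0}]' | sed -n '2p;4p'; done; python3 chk.py p9.pkl | head -3
```

```text
position: [0.6319, 0.105, 0.162]
force: [-3.5, 3.4, 6.1]
[(array([247.3, 256.5]), 0.94), (array([280.1, 258.3]), 0.58), (array([250.1, 256.6]), 0.59)]Traceback (most recent call last):
  File "chk.py", line 5, in <module>
    m=trace('wrist','display_board')[0];k=max(cv2.findContours(m['pixels'].astype(np.uint8),0,2)[0],key=cv2.contourArea);print(m['p'],cv2.approxPolyDP(k,4,True)[:,0].tolist())
      ~~~~~~~~~~~~~~~~~~~~~~~~~~~~~~^^^
IndexError: list index out of range
```

```bash
python3 -m jog '[{"tx":-0.05,"ty":0,"tz":0.02,"roll":0,"jaw":0},{"tx":0,"ty":0,"tz":0,"roll":0,"jaw":0}]' | sed -n '2p;4p'; python3 -m jog '[{"tx":-0.05,"ty":0,"tz":0.03,"roll":0,"jaw":0},{"tx":0,"ty":0,"tz":0,"roll":0,"jaw":0}]' | sed -n '2p;4p'
```

```text
position: [0.6315, 0.1049, 0.1618]
force: [-3.4, 3.7, 5.7]
position: [0.631, 0.1048, 0.1615]
force: [-3.3, 4.1, 5.9]
```

```bash
python3 -m jog '[{"tx":-0.05,"ty":0,"tz":0.02,"roll":0,"jaw":0},{"tx":0,"ty":0,"tz":0,"roll":0,"jaw":0}]' | sed -n '2p;4p'; python3 -m jog '[{"tx":-0.05,"ty":0,"tz":0.03,"roll":0,"jaw":0},{"tx":0,"ty":0,"tz":0,"roll":0,"jaw":0}]' | sed -n '2p;4p'; python3 -m jog '[{"tx":-0.05,"ty":0,"tz":0.02,"roll":0,"jaw":0},{"tx":0,"ty":0,"tz":0,"roll":0,"jaw":0}]' | sed -n '2p;4p'
```

```text
position: [0.6305, 0.1047, 0.1613]
force: [-3.2, 3.4, 5.3]
position: [0.63, 0.1045, 0.1611]
force: [-2.6, 4.5, 6.1]
position: [0.6297, 0.1044, 0.1609]
force: [-2.3, 3.9, 5.2]
```

```bash
python3 -m jog '[{"tx":-0.05,"ty":0,"tz":0.02,"roll":0,"jaw":0},{"tx":0,"ty":0,"tz":0,"roll":0,"jaw":0}]' | sed -n '2p;4p'; python3 -m jog '[{"tx":-0.05,"ty":0,"tz":0.03,"roll":0,"jaw":0},{"tx":0,"ty":0,"tz":0,"roll":0,"jaw":0}]' | sed -n '2p;4p'
```

```text
position: [0.6296, 0.1044, 0.1609]
force: [-2.0, 3.3, 6.2]
position: [0.6296, 0.1044, 0.1609]
force: [-0.8, 5.2, 5.3]
```

```bash
python3 -m jog '[{"tx":-0.05,"ty":0,"tz":0.02,"roll":0,"jaw":0},{"tx":0,"ty":0,"tz":0,"roll":0,"jaw":0}]' | sed -n '2p;4p'; python3 -m jog '[{"tx":-0.05,"ty":0,"tz":0.03,"roll":0,"jaw":0},{"tx":0,"ty":0,"tz":0,"roll":0,"jaw":0}]' | sed -n '2p;4p'
```

```text
position: [0.6296, 0.1044, 0.1609]
force: [-1.6, 5.8, 6.3]
position: [0.6296, 0.1044, 0.1609]
force: [-0.3, 5.7, 7.3]
```

The TCP stays at x = 0.6296 while the force rises: the jaw is closed on the board. I release and check.

```bash
python3 -m jog '[{"tx":0.1,"ty":0,"tz":-0.05,"roll":0,"jaw":0},{"tx":0,"ty":0,"tz":0,"roll":0,"jaw":0.3},{"tx":0,"ty":0,"tz":0,"roll":0,"jaw":0.5},{"tx":0,"ty":0,"tz":0,"roll":0,"jaw":0.6},{"tx":0,"ty":0,"tz":-0.5,"roll":0,"jaw":0.6},{"tx":0,"ty":0,"tz":-3,"roll":0,"jaw":0.8},{"tx":-1.5,"ty":0,"tz":-4,"roll":0,"jaw":1}]'|sed -n '2p;4p'; python3 -m jog '[{"tx":-2,"ty":0,"tz":0,"roll":0,"jaw":1},{"tx":-1.5,"ty":0,"tz":0,"roll":0,"jaw":1},{"tx":0,"ty":0,"tz":0,"roll":0,"jaw":1},{"tx":0,"ty":0,"tz":0,"roll":0,"jaw":1},{"tx":0,"ty":0,"tz":0,"roll":0,"jaw":1}]'|sed -n '2p;4p'; python3 chk.py p10.pkl
```

```text
position: [0.6149, 0.0995, 0.2337]
force: [0.5, 0.5, -0.4]
position: [0.5821, 0.0907, 0.235]
force: [-0.4, 0.1, 0.2]
[(array([146.4, 254.6]), 0.88), (array([201.6, 255.4]), 0.66), (array([172.5, 254.2]), 0.65)]
0.71 [[223, 133], [227, 200], [282, 202], [288, 134], [269, 139], [267, 149], [245, 149], [241, 139]]
pred board corners [array([290. , 124.3]), array([283.9, 195. ]), array([222.7, 124.3]), array([228.8, 194.9])] origin [256.3 162.2] A,B [233.2 216.8] [279.4 216.8]
-0.012 tab [256.3 136.4] tab low edge [256.3 139.8]
-0.008 tab [256.3 131.8] tab low edge [256.3 135.3]
-0.004 tab [256.3 127.1] tab low edge [256.3 130.7]
pos [0.5814 0.0909 0.2347] xhead 15.2 shift cm [ 5.75 -0.02  8.02] roll 0.001 t 29.4 q6 72.8
```

```bash
cat > pnp.py <<'E'
from fit2 import *
import json,sys
b1=cv2.cvtColor(cv2.imread('pics/b1.png'),cv2.COLOR_BGR2GRAY)
TC=np.array(json.load(open('tc.json')));W=np.eye(4)
h=np.radians(-12.9);W[:3,:3]=np.array([[np.cos(h),np.sin(h),0],[np.sin(h),-np.cos(h),0],[0,0,-1]]);W[:3,3]=[.6119,-.0814,.1337]
cb=dict(pickle.load(open('p10.pkl','rb')));cb['T']=W@TC
bc=np.array([.6272,-.1064]);e=np.r_[np.cos(h),np.sin(h)];n=np.r_[-e[1],e[0]]
S=cv2.SIFT_create(contrastThreshold=.01)
U=3
def feat(g,x0,y0,x1,y1,sc):
    k,d=S.detectAndCompute(cv2.resize(g[y0:y1,x0:x1],None,fx=sc,fy=sc,interpolation=cv2.INTER_CUBIC),None)
    return np.array([q.pt for q in k])/sc+[x0,y0],d
kb,db=feat(b1,375,180,495,335,2)
o,R=vpose(s.x)
for f in sys.argv[1:]:
    c=pickle.load(open(f,'rb'));g=cv2.cvtColor(c['img'],cv2.COLOR_RGB2GRAY)
    kp,dp=feat(g,215,115,300,210,4)
    M=[a for a,b in cv2.BFMatcher().knnMatch(db,dp,2) if a.distance<.8*b.distance]
    src=np.array([kb[m.queryIdx]*.64 for m in M]);dst=np.array([kp[m.trainIdx] for m in M])
    w=np.array([onz(cb,p[::-1],.003)[:2] for p in src])-bc
    obj=np.c_[w@-n,w@-e,np.zeros(len(w))]  # x, y(down slope = -e), z up?  right-handed below
    obj[:,0]*=-1
    H,mk=cv2.findHomography(obj[:,:2],dst,cv2.RANSAC,2.5);mk=mk[:,0]>0
    ok,rv,tv=cv2.solvePnP(obj[mk],dst[mk],c['K'],c['d'],flags=cv2.SOLVEPNP_ITERATIVE)
    Rb=cv2.Rodrigues(rv)[0];F=np.diag([1,-1,-1]);Rw=c['T'][:3,:3]@F@Rb;tw=c['T'][:3,:3]@(F@tv[:,0])+c['T'][:3,3]
    er=cv2.projectPoints(obj[mk],rv,tv,c['K'],c['d'])[0][:,0]-dst[mk]
    Rv=R.T@Rw
    print(f,len(M),mk.sum(),'rms',np.sqrt((er**2).sum(1).mean()),'pos in vice mm',R.T@(tw-o)*1000);print(Rv, 'z tilt about x deg',np.degrees(np.arctan2(Rv[2,1],Rv[1,1])))
    print('corners',[np.round(cv2.projectPoints(np.array([[x,y,0]]),rv,tv,c['K'],c['d'])[0].ravel(),1) for x in(-.0305,.0305) for y in(-.0435,.0435)])
E
python3 pnp.py p8.pkl p10.pkl
```

```text
p8.pkl 35 22 rms 0.8155826327292685 pos in vice mm [-1.262  40.6522 51.2099]
[[ 0.9996  0.0183 -0.023 ]
 [-0.0188  0.9996 -0.0192]
 [ 0.0226  0.0197  0.9996]] z tilt about x deg 1.1272140316263708
corners [array([293.9, 124.5]), array([285.6, 197.8]), array([224.6, 124. ]), array([228.8, 197.9])]
p10.pkl 21 11 rms 0.8601466752803751 pos in vice mm [-0.9073 45.9151 52.2444]
[[ 0.9986  0.0091 -0.0512]
 [-0.0089  1.      0.0037]
 [ 0.0512 -0.0032  0.9987]] z tilt about x deg -0.18511154654775117
corners [array([291.3, 133.8]), array([284.2, 202.4]), array([223.9, 135. ]), array([229.1, 204. ])]
```

```bash
python3 -m jog '[{"tx":-1.5,"ty":0,"tz":1,"roll":0,"jaw":1},{"tx":-1.5,"ty":0,"tz":2,"roll":0,"jaw":1},{"tx":0,"ty":0,"tz":1.5,"roll":0,"jaw":1},{"tx":0,"ty":0,"tz":0,"roll":0,"jaw":1},{"tx":0,"ty":0,"tz":0,"roll":0,"jaw":1},{"tx":0,"ty":0,"tz":0,"roll":0,"jaw":1}]'|sed -n '2p;4p'; python3 chk.py p11.pkl; sed -i 's/feat(g,215,115,300,210,4)/feat(g,195,70,320,215,3)/' pnp.py; python3 pnp.py p11.pkl
python3 - <<'E'
from fit2 import *
for f in('p8.pkl','p10.pkl','p11.pkl'):
    c=pickle.load(open(f,'rb'));g=c['img'].mean(2)[:,250:262].mean(1).astype(int);print(f,'rows185-240',g[185:240].tolist())
E
```

```text
position: [0.5533, 0.083, 0.1909]
force: [-0.5, 0.3, -0.1]
[(array([106.6, 254.9]), 0.74), (array([186.2, 255.8]), 0.86), (array([148.3, 254.5]), 0.98)]
0.92 [[212, 97], [223, 186], [288, 187], [296, 98], [267, 109], [243, 110]]
pred board corners [array([297.9,  85.9]), array([289. , 177.9]), array([214.8,  85.8]), array([223.6, 177.9])] origin [256.3 136.4] A,B [228.9 204. ] [283.6 204.1]
-0.012 tab [256.3  92.4] tab low edge [256.3  97.3]
-0.008 tab [256.3  85.8] tab low edge [256.3  90.8]
-0.004 tab [256.3  78.9] tab low edge [256.3  84.1]
pos [0.5525 0.083  0.1906] xhead 15.2 shift cm [ 8.74 -0.03  3.62] roll 0.001 t 30.25 q6 71.9
p11.pkl 48 32 rms 0.8016176623205656 pos in vice mm [-0.4586 46.3629 51.1952]
[[ 0.9999  0.0039 -0.0134]
 [-0.0037  0.9998  0.019 ]
 [ 0.0134 -0.019   0.9997]] z tilt about x deg -1.0883157559646301
corners [array([298.7,  98.5]), array([289.1, 186.6]), array([215.5,  98.6]), array([224., 187.])]
p8.pkl rows185-240 [108, 65, 54, 52, 50, 67, 89, 88, 74, 62, 59, 96, 155, 179, 171, 129, 80, 70, 105, 153, 168, 171, 173, 173, 170, 166, 161, 158, 157, 153, 130, 94, 72, 68, 69, 70, 72, 73, 73, 72, 73, 72, 74, 76, 77, 78, 78, 79, 80, 80, 81, 81, 81, 81, 82]
p10.pkl rows185-240 [69, 65, 63, 66, 110, 154, 145, 107, 84, 81, 74, 75, 90, 85, 69, 54, 43, 42, 46, 64, 108, 152, 167, 171, 172, 172, 169, 164, 161, 160, 159, 153, 117, 79, 69, 69, 70, 71, 73, 72, 72, 72, 72, 74, 75, 76, 78, 78, 78, 79, 80, 80, 81, 81, 82]
p11.pkl rows185-240 [54, 58, 64, 74, 105, 158, 196, 208, 211, 213, 219, 233, 242, 235, 215, 202, 196, 199, 195, 164, 119, 97, 93, 93, 93, 94, 95, 97, 98, 99, 100, 99, 99, 99, 99, 101, 104, 105, 106, 107, 106, 107, 109, 109, 110, 110, 110, 111, 111, 111, 111, 110, 109, 108, 107]
```

The board's low end now abuts the fixed jaw: no step stripe remains between them. It is flat to the slope within about 1° and centred within 1 mm, and the jaw stopped against it, so I hand in.

```bash
python3 -c "
from rig import hand_in;print(hand_in())"
```

```text
the job is handed in; nothing more can be done
None
```

The display board is in the vice, display up, against the fixed jaw with the sliding jaw closed on it, and the job is handed in. The hand-in returned no verdict, and the seating height and the last bit of play are inferred from pictures and from the jaw stopping. On the first try to lower the board it caught the tab and tilted in the grip, and the jaw slid shut. I reset the tilt on the bench and pushed the jaw open again with the board's end. The forces I saw stayed at or below about 31 N.

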